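Change the cutting strip of a card trimmer

TASK

The black cutting strip of the card trimmer is worn and sits tight: put the tip of the pry bar under its free end in the notch, bear on the steel lip and lever that end up, then lift the strip out and lay it flat on the open counter, and the bar too. Lay the new red strip in the groove, nudge it along until its hole drops over the locating pin, and press it down flush at both ends. Leave the other things on the counter and on the trimmer's bed where they are.

Things in the scene. Friction and masses are not known exactly. Their poses are not given: they have to be found in the camera images.
- trimmer: Card trimmer fixed on the counter, cutting rail swung open behind it. Origin on the counter under the middle of the groove; x across the groove towards the open rail, y along it towards the locating pin, z up. Grey bed 48 high, x -180 to +55, y -160 to +135; a side stop 6 high on it at y +123, x below -35. Hinges and rail, up to 90 high, lie beyond x +46.
- groove (a point): Centre of the groove's floor, 38 above the counter (10 below the bed), above the trimmer's origin, same axes. Along y from -85 to +122 the groove is 26.4 wide with 3 mm chamfers at the top (mouth 32.4).
- notch (a point): Floor of the pry notch at trimmer y -118, 22 above the counter. The notch is a deeper end of the groove, 32 wide, open above, y -85 to -152; the strip's last 25 mm overhang it. The lip closes it.
- catch (a point): Brass spring catch in the groove's +x wall at trimmer y -55, level with the bed. It squeezes the strip against the -x wall: about 10 N at the free end levers it up, and it then stays where it was levered to. A strip laid in stands on the catch's bevel until pressed down past it, about 15 N from above.
- pin (a point): Top of the fixed brass locating pin, 8 in diameter, tapered at the top, standing 6 up from the groove's floor (its top is 4 below the bed), on the groove's centreline, 95 from the trimmer's origin along +y.
- lip (a point): Top of the rounded steel lip (round bar of radius 4, along trimmer x) that closes the pry notch at the end of the base: the fulcrum. 40 above the counter (8 below the bed), on the groove's centreline at trimmer y -156, 46 beyond the strip's free end. Outside it the counter is free.
- worn_end (a point): Middle of the free-end face of the worn strip, in the pry notch. The worn strip is black with pale score lines, 24 wide, 220 long, 10 thick, 65 g; it starts flush in the groove with its 11 mm hole on the pin. Its underside at this end is 38 above the counter, 16 above the notch floor. x across the strip, y along it towards its hole, z up.
- worn_mid (a point): Centre of the worn strip (half-way along, across and up); 5 above its underside.
- new_mid (a point): Centre of the new strip: red, otherwise the same 24 x 220 x 10, 65 g. It starts flat on the counter at the left. x across the strip, y along it towards its hole, z up.
- new_hole (a point): Centre of the new strip's through hole, 11 in diameter, 95 from the strip's centre, half-way up.
- new_end (a point): Middle of the new strip's other end face (the one without the hole), 110 from its centre, half-way up.
- bar_grip (a point): Centre of the handle of the flat pry bar, half-way up. Handle yellow with black ends, 110 long, 24 wide, 20 thick; flat steel blade 16 wide, 4 thick (2.5 over the last 18), its underside in line with the handle's underside. x along the bar towards the tip, z up; the tip is 205 from here. 170 g. It starts flat on the counter at the right.
- bar_tip (a point): Tip of the pry bar's blade, 205 along the bar from bar_grip, half-way through the blade's thickness.
- eraser: Bystander, to be left alone: white eraser in a blue sleeve, 50 x 22 x 12, on the trimmer's bed. Origin under its middle.
- stapler: Bystander, to be left alone: red and black stapler, 150 long. Origin under its middle.
- stamp: Bystander, to be left alone: black and green self-inking stamp, 80 tall. Origin under its middle.
- pen_pot: Bystander, to be left alone: dark steel pot of pens, 76 wide. Origin under its middle.
- tape: Bystander, to be left alone: black tape dispenser. Origin under its middle.
- ruler: Bystander, to be left alone: bare aluminium ruler, 210 x 28 x 3, flat on the counter at the right. Origin under its middle.
There are look-alikes about, which are no part of the job. Of the things shaped like the part that bears new_mid, the red one is meant.

How it is judged (in metres and radians):
On the way, in this order (a step that is already met when the one before it is completed fails the run):
1. the pry bar, bearing on the trimmer, has levered the free end of the worn strip up by at least 4 mm (contact force between bar and worn above 0.1 N and contact force between bar and trimmer above 0.2 N and z of worn_end in the frame of trimmer above 0.047 m), for 0.1 s.
2. the worn strip and the bar are laid flat on the counter (height (world z) of each of worn_mid, worn_end below 0.01 m and height (world z) of bar_grip below 0.016 m and height (world z) of bar_tip below 0.022 m), for 0.1 s.
At the end, for the whole second after the job is handed in: The new red strip lies flush in the groove with its hole on the pin (hole within 3 mm of the pin's axis, free end within 4 mm of the groove's centreline, both ends down to within 2.5 mm of flush), and the worn strip and the pry bar lie flat on the counter (all of step 2 and horizontal distance between new_hole and pin below 0.003 m and z of each of new_hole, new_end in the frame of trimmer below 0.0455 m and x of new_end in the frame of trimmer between -0.004 and 0.004 m and linear speed of new below 0.01 m/s); the robot touches nothing.
It fails at once if a bystander is moved by more than 30 mm (distance of any of eraser, stapler, stamp, pen_pot, tape, ruler from where it was at the start of the episode above 0.03 m).
It also fails if it takes over 72 s, if anything falls off the work surface, if the arm or the gripper's body presses on something with over 40 N, if the wrist force passes 120 N, or if a joint passes its speed limit or range.

ROBOT

A 7-joint arm with a two-finger parallel gripper is mounted at the origin on the work surface. World frame = base frame: x ahead of the robot, y to its left, z up, the work surface at z = 0. Lengths are in mm, angles in rad, forces in N, time in s.
With the tool pointing down it reaches from about 425 to 950 mm from the base axis. Payload 4.7 kg.
Tool frame: the origin (TCP) lies midway between the tips of the shut fingers; the grasp point (between the pads) lies 19 mm behind it (manip.grasp_offset is the distance from the TCP to the grasp point, in mm); z points along the fingers, y is the line along which they close (so a half turn about z gives the same grasp; the last joint's range is limited). The gripper opens to 87 mm and grips with 3 to 60 N. Pads are 19 mm wide; open, the fingers measure 117 mm over their backs; the gripper's body (75 mm by 190 mm) begins 51 mm behind the grasp point.
Start: joints at [1.3, 0.469, -0.049, 1.532, 0.024, 1.141, -0.082], TCP at [161.676, -655.37, 222.573] pointing down, gripper open.
Joint ranges: [-2.59, 2.59], [-0.33, 1.99], [-1.39, 1.29], [0.1, 2.45], [-1.04, 4.18], [0.21, 1.99], [-2.66, 2.66]. Speed limits (rad/s): [2.57, 2.57, 3.14, 3.14, 3.14, 3.14, 3.14].

INTERFACE

Orientations are given as [roll, pitch, yaw] about the fixed x, y, z axes, in that order (R = Rz(yaw) Ry(pitch) Rx(roll)).
In Python, from rig import manip gives the robot as it stands.
- The arm moves only by the shell command python3 -m handwheel 'ROWS' [OPENING]. ROWS is JSON, a list of rows, each an object with "xyz": the shift along the tool's x, y, z in m, a list of three; "roll": the turn about the tool's z in rad. A call has 1 to 20 rows; each row is the pose to reach, as a shift and turn from the pose commanded when the call began, along the tool's axes at that moment; what a row does not reach only later rows make up. A row lasts 1/12 s, in which the tool goes at most 41.7 mm and 7.16 degrees, less where a joint would pass 70% of its speed; a pose out of reach is approached as far as the arm can. A call with a gripper value outside its range is refused whole. OPENING is the closure, from 0 (fully open) to 1 (shut), set as the call begins (- or left out, the last holds). The fingers move at their own pace and stop on an object; the grip force is fixed at half the most. Time passes only in rows, so rows that repeat a pose let the fingers close. It gives the time, the measured TCP pose, the force, the opening and the grip force at its end, in the units of the state.
- manip.get_state(): the state, without advancing time (a new reading comes with each control period).
- manip.capture(name): name is "scene" or "top" or "wrist"; returns the picture (420x560x3 uint8, blue, green, red); there is no depth.
- manip.camera_model(name): a dict with "vfov" (degrees; the focal length in pixels is half the picture's height over the tangent of half this angle, whatever the lens; pixels are square), "cx", "cy" (the principal point, pixels), "T" (4x4, takes a point from camera to world coordinates). Camera axes: x right, y down, z forward; pixel columns grow to the right and rows downward; lengths in mm; the calibration is good to about 2 mm. A picture is of the moment at which its call begins: read the wrist's pose just before it. camera_model takes no time and is no camera call; for the wrist camera it gives the pose at the moment of the call.
- manip.sign_off(): hands the job in; it is judged then, once.
The state is a dict: "t": time; "qpos": joint angles; "dq": joint speeds; "tau": joint torques, N m; "tcp_pos": TCP position; "tcp_rot": TCP orientation; "wrist_force": force on the tool from outside, world axes, zero at the start; "torque": the same for the moment, N m; "opening": finger opening in mm; "gripper_force": force on a finger pad.
Only numpy, scipy, OpenCV 4.12 (cv2) and the standard library are available. Lean on these libraries where they do the work, as an engineer would, in place of code of your own. Each camera call takes 0.05 s, during which the arm holds its last target. There are 200 camera calls.

## Working session

There is one attempt and no reset: what is moved stays moved. The work goes in short steps, Python scripts to look and compute and a shell command to move; the robot and the scene stay as the last step left them, time stands still between calls to the robot, and variables do not carry over. Pictures are saved under pics/ and viewed, at most 10 in all, crops included, and the job is handed in when it is done.

```bash
ls; mkdir -p pics; python3 - <<'E'
from rig import manip
import cv2,numpy as np
for n in("scene","top","wrist"):
    m=manip.camera_model(n); im=manip.capture(n); cv2.imwrite(f"pics/{n}0.png",im); print(n,m['vfov'],m['cx'],m['cy'],np.round(m['T'],3).tolist(),[k for k in m])
s=manip.get_state();print(s)
E
```

```text
pics
scene 44.759724533105974 284.91329864640943 213.53966092810847 [[-0.161, 0.662, -0.732, 1523.879], [0.987, 0.106, -0.121, 231.271], [-0.002, -0.742, -0.67, 1051.447], [0.0, 0.0, 0.0, 1.0]] ['vfov', 'cx', 'cy', 'T']
top 43.719405960420296 281.05494335794674 209.86225078827448 [[-0.022, -0.998, 0.066, 352.176], [-1.0, 0.022, 0.001, 52.269], [-0.003, -0.066, -0.998, 2025.119], [0.0, 0.0, 0.0, 1.0]] ['vfov', 'cx', 'cy', 'T']
wrist 67.65496217357027 273.5219627137169 205.55626110792605 [[0.24, -0.937, -0.252, 230.623], [-0.971, -0.232, -0.06, -637.873], [-0.002, 0.26, -0.966, 383.021], [0.0, 0.0, 0.0, 1.0]] ['vfov', 'cx', 'cy', 'T']
{'t': 0.15, 'qpos': array([ 1.30008077,  0.46928456, -0.04862178,  1.53339119,  0.02408299,
        1.14099907, -0.08231001]), 'dq': array([ 1.73770012e-03, -1.03132954e-03, -1.66169582e-03, -3.41342137e-03,
       -8.44129366e-04,  7.01373103e-04, -4.85574843e-07]), 'tau': array([ 3.06434522e-04, -5.08427739e+01, -8.09396803e-02, -2.36419523e+01,
       -6.13588421e-02,  3.56307509e-02,  1.17478730e-04]), 'tcp_pos': array([ 161.57077512, -654.91750915,  221.73344749]), 'tcp_rot': array([-3.14009494e+00,  1.82295496e-05,  2.41847394e-01]), 'wrist_force': array([-0.5821357 , -0.18521241, -0.83705831]), 'torque': array([ 0.00717267, -0.02367978,  0.01524471]), 'gripper_force': 0.0, 'opening': 87.0593253871803}
```

View pics/top0.png

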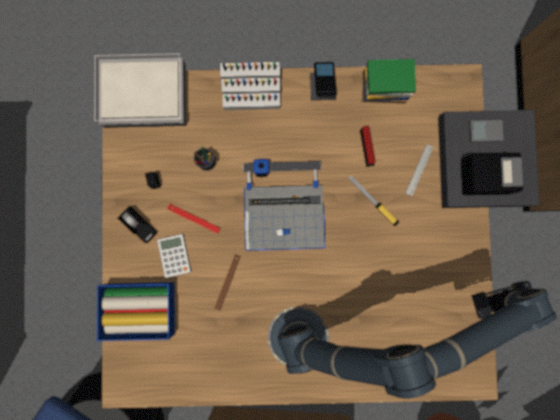

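View pics/scene0.png

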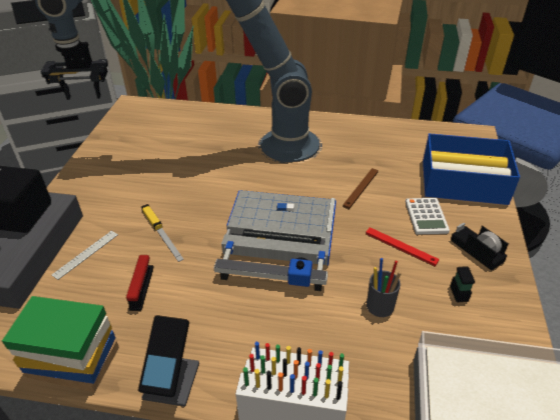

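The top view shows the trimmer at about (285,218) px, with its rail on the far side. The bar is at the right: handle (387,215), tip (350,178). The red strip runs (170,207)–(220,231), and the brown look-alike is at (228,282). The scene view agrees.

```bash
cat > h.py <<'E'
import cv2,numpy as np
from rig import manip
def snap(n,f=None):
    m=manip.camera_model(n); im=manip.capture(n)
    if f: cv2.imwrite(f"pics/{f}.png",im); np.save(f"pics/{f}.npy",dict(m=m),allow_pickle=True)
    return im,m
def load(f): return cv2.imread(f"pics/{f}.png"),np.load(f"pics/{f}.npy",allow_pickle=True).item()['m']
def ray(m,uv,z):
    uv=np.atleast_2d(np.asarray(uv,float)); f=210/np.tan(np.radians(m['vfov'])/2)
    d=np.c_[(uv[:,0]-m['cx'])/f,(uv[:,1]-m['cy'])/f,np.ones(len(uv))]@m['T'][:3,:3].T
    o=m['T'][:3,3]; return (o+d*((z-o[2])/d[:,2])[:,None])
def proj(m,p):
    p=np.atleast_2d(np.asarray(p,float)); f=210/np.tan(np.radians(m['vfov'])/2)
    c=(p-m['T'][:3,3])@m['T'][:3,:3]; return c[:,:2]/c[:,2:]*f+[m['cx'],m['cy']]
def blobs(im,lo,hi,amin=20):
    hsv=cv2.cvtColor(im,cv2.COLOR_BGR2HSV); k=cv2.inRange(hsv,np.array(lo),np.array(hi))
    cs,_=cv2.findContours(k,cv2.RETR_EXTERNAL,cv2.CHAIN_APPROX_NONE)
    return k,sorted([c for c in cs if cv2.contourArea(c)>=amin],key=cv2.contourArea)[::-1]
def st():
    s=manip.get_state(); print(round(s['t'],2),np.round(s['tcp_pos'],1),np.round(s['tcp_rot'],3),'q',np.round(s['qpos'],2),'F',np.round(s['wrist_force'],1),'open',round(s['opening'],1),round(s['gripper_force'],1)); return s
E
python3 - <<'E'
from h import *
im=cv2.imread('pics/top0.png'); m=manip.camera_model('top')
for nm,lo,hi,z in(('yellow',(20,120,100),(35,255,255),20),('red',(0,170,80),(6,255,255),10)):
    k,b=blobs(im,lo,hi)
    for c in b[:4]:
        r=cv2.minAreaRect(c); w=ray(m,cv2.boxPoints(r),z); print(nm,np.round(r[0]),np.round(r[1]),np.round(r[2]),np.round(ray(m,[r[0]],z)[0]),np.round(w[:,:2]).tolist())
print('tip',ray(m,[[350,178]],3)); print('bed corners',ray(m,[[245,187],[323,187],[325,248],[246,250]],48).round())
print('strip dark ends',ray(m,[[249,203],[312,199]],48))
big=cv2.resize(im[140:270,140:440],None,fx=2.66,fy=2.66,interpolation=cv2.INTER_CUBIC); cv2.imwrite('pics/crop0.png',big)
E
```

```text
yellow [134. 319.] [11. 64.] 89.0 [ 84. 621.  20.] [[105.0, 744.0], [105.0, 500.0], [62.0, 499.0], [63.0, 743.0]]
yellow [387. 214.] [23.  7.] 45.0 [ 460. -351.   20.] [[482.0, -311.0], [501.0, -331.0], [438.0, -390.0], [419.0, -370.0]]
yellow [376.  96.] [17.  3.] 0.0 [ 919. -322.   20.] [[914.0, -289.0], [926.0, -289.0], [924.0, -355.0], [912.0, -355.0]]
red [193. 218.] [55.  6.] 26.0 [462. 393.  10.] [[501.0, 494.0], [520.0, 485.0], [422.0, 293.0], [403.0, 303.0]]
red [368. 145.] [37.  7.] 80.0 [ 731. -288.   10.] [[801.0, -265.0], [805.0, -292.0], [662.0, -312.0], [657.0, -285.0]]
red [135. 311.] [ 2. 60.] 89.0 [112. 620.  10.] [[115.0, 735.0], [115.0, 506.0], [109.0, 506.0], [109.0, 735.0]]
tip [[ 604.25322534 -215.33411303    3.        ]]
bed corners [[ 573.  190.   48.]
 [ 567. -106.   48.]
 [ 336. -107.   48.]
 [ 335.  190.   48.]]
strip dark ends [[511.84018078 176.00696452  48.        ]
 [521.78430697 -63.01154176  48.        ]]
```

View pics/crop0.png

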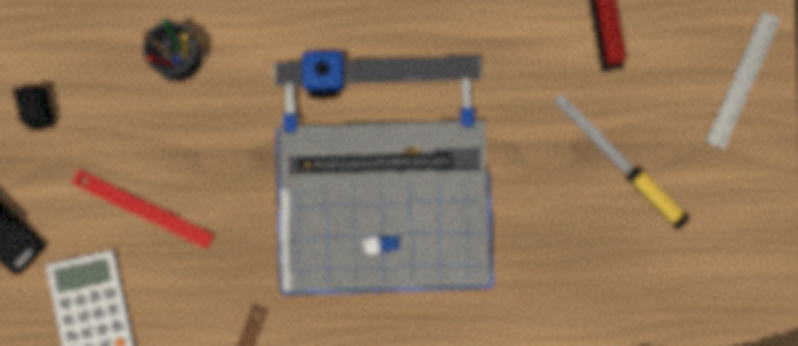

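The crop confirms it: the hole is at the red strip's left end, crop (80,178), and the bar's tip is at crop (558,98). I'll go above the bar's handle with tool x along the bar.

```bash
cat >> h.py <<'E'
def go(x,y,z,yaw,cmd=None):
    "shift/roll in tool axes from the present pose (cmd = x,y,z,yaw if known)"
    s=manip.get_state(); p=np.array(s['tcp_pos']) if cmd is None else np.array(cmd[:3]); a=s['tcp_rot'][2] if cmd is None else cmd[3]
    d=np.array([x,y,z])-p; c,sn=np.cos(a),np.sin(a); print('shift',np.round([(c*d[0]+sn*d[1])/1e3,(sn*d[0]-c*d[1])/1e3,-d[2]/1e3],4),'roll',round(-(yaw-a),4),'rows',round(np.linalg.norm(d)/41.7,1),round(abs(yaw-a)/.125,1))
E
python3 -m handwheel '[{"xyz":[0.36,-0.222,0.06],"roll":-0.515},{"xyz":[0.36,-0.222,0.06],"roll":-0.515},{"xyz":[0.36,-0.222,0.06],"roll":-0.515},{"xyz":[0.36,-0.222,0.06],"roll":-0.515},{"xyz":[0.36,-0.222,0.06],"roll":-0.515},{"xyz":[0.36,-0.222,0.06],"roll":-0.515},{"xyz":[0.36,-0.222,0.06],"roll":-0.515},{"xyz":[0.36,-0.222,0.06],"roll":-0.515},{"xyz":[0.36,-0.222,0.06],"roll":-0.515},{"xyz":[0.36,-0.222,0.06],"roll":-0.515},{"xyz":[0.36,-0.222,0.06],"roll":-0.515},{"xyz":[0.36,-0.222,0.06],"roll":-0.515},{"xyz":[0.36,-0.222,0.06],"roll":-0.515},{"xyz":[0.36,-0.222,0.06],"roll":-0.515},{"xyz":[0.36,-0.222,0.06],"roll":-0.515}]'
python3 - <<'E'
from h import *
im,m=snap('wrist','w1'); st()
k,b=blobs(im,(20,120,80),(35,255,255),100)
for c in b[:3]:
    r=cv2.minAreaRect(c); bp=cv2.boxPoints(r); w=ray(m,bp,20)[:,:2]; print(np.round(r[0]),np.round(r[1]),np.round(w,1).tolist(),w.mean(0),[np.linalg.norm(w[i]-w[i-1]).round(1) for i in(1,2)])
E
```

```text
t: 1.4
tcp_pos: [456.5, -355.6, 162.6]
tcp_rot: [3.141, 0.001, 0.753]
wrist_force: [-1.2, -0.9, 0.0]
opening: 87.1
gripper_force: 0.0
1.45 [ 456.6 -355.5  162.6] [3.141e+00 1.000e-03 7.530e-01] q [ 0.81  0.39 -0.29  1.82  0.13  0.95 -0.35] F [0.2 0.1 0.3] open 86.9 0.0
[275. 188.] [82. 24.] [[484.2, -315.9], [499.9, -332.7], [440.1, -390.0], [423.2, -372.1]] [ 461.83724062 -352.67689784] [np.float64(23.0), np.float64(82.9)]
[396. 324.] [ 17. 163.] [[386.9, -482.6], [510.7, -614.6], [497.2, -632.3], [371.4, -498.2]] [ 441.5271519  -556.92667509] [np.float64(181.0), np.float64(22.3)]
[514. 324.] [17. 83.] [[507.6, -611.4], [570.7, -678.6], [558.2, -697.4], [494.1, -629.0]] [ 532.65746091 -654.0927727 ] [np.float64(92.2), np.float64(22.6)]
```

View pics/w1.png

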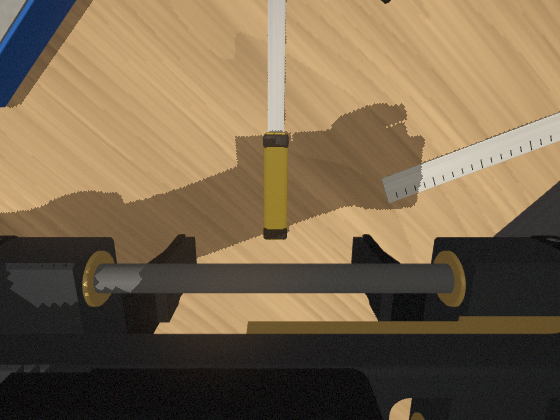

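The wrist view shows the bar clear below the gripper, handle from (276,133) to (275,238), blade up the picture. The ruler's corner at (390,190) is clear of the fingers.

```bash
python3 - <<'E'
from h import *
im,m=load('w1')
w=ray(m,[[276,133],[275.5,238]],[20,20])[:,:2]; print(w,np.linalg.norm(w[0]-w[1]),w.mean(0)); b=ray(m,[[277.5,5],[276,130]],4); print(b, np.arctan2(*(b[0]-b[1])[[1,0]]))
c=w.mean(0); go(c[0],c[1],2.5,np.arctan2(*(w[0]-w[1])[[1,0]]))
E
```

```text
[[ 502.1935971  -316.02879079]
 [ 424.82746073 -388.18557188]] 105.7928169292165 [ 463.51052891 -352.10718133]
[[ 584.7000239  -240.34810308    4.        ]
 [ 503.9719189  -314.52299026    4.        ]] 0.7431180730241176
shift [0.0073 0.0022 0.1601] roll 0.0027 rows 3.8 0.0
```

```bash
python3 -m handwheel '[{"xyz":[0.006,0.002,0.04],"roll":0.005},{"xyz":[0.006,0.002,0.08],"roll":0.005},{"xyz":[0.006,0.002,0.12],"roll":0.005},{"xyz":[0.006,0.002,0.15],"roll":0.005},{"xyz":[0.006,0.002,0.16],"roll":0.005},{"xyz":[0.006,0.002,0.16],"roll":0.005},{"xyz":[0.006,0.002,0.16],"roll":0.005}]' 0
python3 -m handwheel '[{"xyz":[0,0,0],"roll":0},{"xyz":[0,0,0],"roll":0},{"xyz":[0,0,0],"roll":0},{"xyz":[0,0,0],"roll":0},{"xyz":[0,0,0],"roll":0},{"xyz":[0,0,0],"roll":0}]' 1
python3 - <<'E'
from h import *
st(); 
E
```

```text
t: 2.03
tcp_pos: [463.4, -352.2, 3.1]
tcp_rot: [3.141, 0.0, 0.75]
wrist_force: [0.1, 0.6, -0.1]
opening: 87.0
gripper_force: 0.0
t: 2.53
tcp_pos: [463.8, -351.0, 2.7]
tcp_rot: [3.141, -0.0, 0.752]
wrist_force: [-0.0, -0.1, 0.7]
opening: 54.7
gripper_force: 0.0
2.53 [ 463.8 -351.     2.7] [ 3.141 -0.     0.752] q [ 0.75  0.61 -0.24  1.92  0.22  0.64 -0.44] F [-0.  -0.1  0.7] open 54.7 0.0
```

```bash
python3 -m handwheel '[{"xyz":[0,0,0],"roll":0},{"xyz":[0,0,0],"roll":0},{"xyz":[0,0,0],"roll":0},{"xyz":[0,0,0],"roll":0},{"xyz":[0,0,0],"roll":0},{"xyz":[0,0,0],"roll":0},{"xyz":[0,0,0],"roll":0},{"xyz":[0,0,-0.04],"roll":-0.12},{"xyz":[0,0,-0.08],"roll":-0.24},{"xyz":[0,0,-0.12],"roll":-0.36},{"xyz":[0,0,-0.16],"roll":-0.48},{"xyz":[0,0,-0.19],"roll":-0.6},{"xyz":[0,0,-0.2],"roll":-0.72},{"xyz":[0,0,-0.2],"roll":-0.84},{"xyz":[0,0,-0.2],"roll":-0.84},{"xyz":[0,0,-0.2],"roll":-0.84}]' 1
python3 - <<'E'
from h import *
st(); snap('wrist','w2')
go(430,225,200,1.35)
E
```

```text
t: 3.87
tcp_pos: [463.1, -350.9, 202.0]
tcp_rot: [-3.141, -0.001, 1.588]
wrist_force: [-0.7, 0.4, -1.1]
opening: 23.5
gripper_force: 30.0
3.87 [ 463.1 -350.9  202. ] [-3.141e+00 -1.000e-03  1.588e+00] q [ 0.97  0.38 -0.52  1.76  0.21  1.05  0.4 ] F [-0.7  0.4 -1.1] open 23.5 30.0
shift [ 0.5763 -0.0227  0.0017] roll 0.2386 rows 13.8 1.9
```

View pics/w2.png

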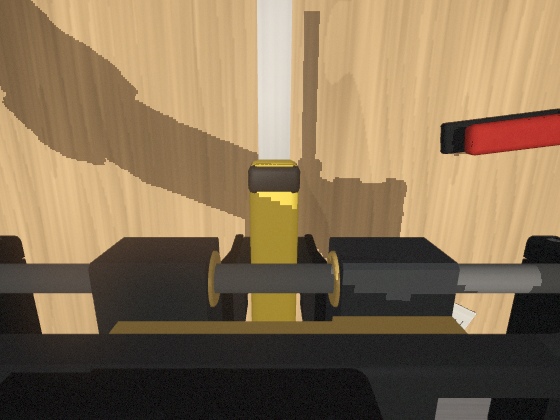

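The bar is held, with handle and blade straight ahead in the view (blade column 275). I'll take two looks at the trimmer on the way to its left side.

```bash
python3 -m handwheel '[{"xyz":[0.2,-0.03,0],"roll":0},{"xyz":[0.2,-0.03,0],"roll":0},{"xyz":[0.2,-0.03,0],"roll":0},{"xyz":[0.2,-0.03,0],"roll":0},{"xyz":[0.2,-0.03,0],"roll":0},{"xyz":[0.2,-0.03,0],"roll":0},{"xyz":[0.2,-0.03,0],"roll":0},{"xyz":[0.2,-0.03,0],"roll":0}]'
python3 -c "
from h import *
snap('wrist','w3')"
python3 -m handwheel '[{"xyz":[0.17,0,0],"roll":0},{"xyz":[0.17,0,0],"roll":0},{"xyz":[0.17,0,0],"roll":0},{"xyz":[0.17,0,0],"roll":0},{"xyz":[0.17,0,0],"roll":0},{"xyz":[0.17,0,0],"roll":0},{"xyz":[0.17,0,0],"roll":0}]'
python3 - <<'E'
from h import *
im,m=snap('wrist','w4');st()
a,_=load('w3'); cv2.imwrite('pics/w34.png',np.hstack([a[:,150:],im[:,150:]])[:,:820][:, :800])
E
```

```text
t: 4.58
tcp_pos: [429.5, -152.2, 202.3]
tcp_rot: [-3.141, 0.0, 1.59]
wrist_force: [0.7, -0.4, -1.4]
opening: 23.8
gripper_force: 30.0
t: 5.22
tcp_pos: [426.4, 17.0, 202.3]
tcp_rot: [-3.141, 0.0, 1.59]
wrist_force: [1.2, -1.4, -1.3]
opening: 23.8
gripper_force: 30.0
5.27 [426.4  16.3 202.2] [-3.141  0.     1.588] q [ 0.57  0.15 -0.76  2.08  0.12  0.96 -0.24] F [-0.4 -0.5 -1.4] open 23.7 30.0
```

View pics/w34.png

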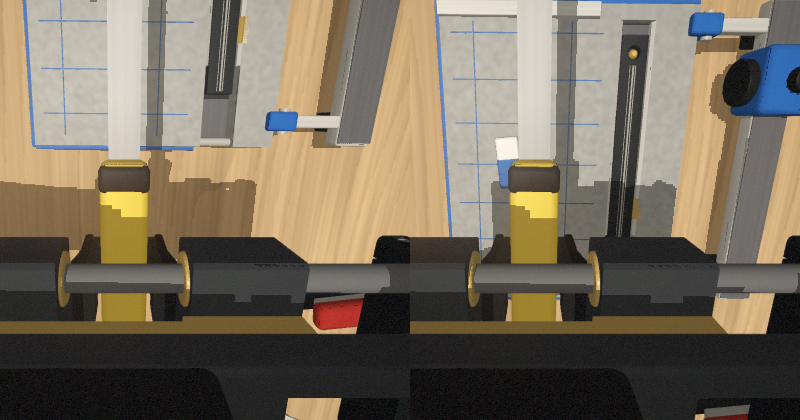

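Left half: the worn strip's free end is at (218,95), the lip at (216,142) and the catch at (241,28). Right half: the pin is at (633,54).

```bash
python3 - <<'E'
from h import *
a,m3=load('w3'); b,m4=load('w4')
fe=ray(m3,[[355,95],[381,95]],48); lip=ray(m3,[[350,143],[381,142]],40); pin=ray(m4,[[373,54]],44)
c3=ray(m3,[[391,28]],48);c4=ray(m4,[[375,208]],48)
print('free',fe,fe.mean(0)); print('lip',lip); print('pin',pin); print('catch',c3,c4)
f=fe.mean(0)[:2]; d=pin[0,:2]-f; L=np.linalg.norm(d); print('L (205)',L,'yaw',np.arctan2(-d[0],d[1]))
u=d/L; print('origin from pin',pin[0,:2]-95*u,'from end',f+110*u)
# bed right edge, bright gold pin refinement
k,bl=blobs(b[30:80,350:400],(15,80,60),(30,255,255),3); print([ (cv2.minEnclosingCircle(c)) for c in bl[:2]])
# blade tilt: width of blade near rows 5 and 150
g=cv2.cvtColor(a,cv2.COLOR_BGR2GRAY)
for r in (5,60,120,150): print(r,np.where((a[r,240:310].min(1)>175))[0][[0,-1]]+240)
E
```

```text
free [[505.41892672 -55.42465933  48.        ]
 [530.17404974 -54.93633923  48.        ]] [517.79648823 -55.18049928  48.        ]
lip [[ 506.315792   -100.87451405   40.        ]
 [ 537.65385417  -99.25658597   40.        ]]
pin [[517.07974738 150.61383665  44.        ]]
catch [[532.98110634   2.4752196   48.        ]] [[532.9949002    2.65048263  48.        ]]
L (205) 205.79558406205777 yaw 0.003482787537600792
origin from pin [517.41061153  55.61441282] from end [517.41338238  54.81883358]
[((22.5, 23.5), 5.147915363311768)]
5 [249 292]
60 [240 297]
120 [240 296]
150 [259 289]
```

Trimmer origin is at about (517.4, 55.2) with yaw 0.0035, and the spacing checks out (205.8 against 205). The tool can't tilt, so I'll pitch the bar tip-down in the pads by pressing the rear of the handle on the side stop at the bed's left end.

```bash
python3 -m handwheel '[{"xyz":[0.21,0.012,0],"roll":0.018},{"xyz":[0.21,0.012,0],"roll":0.018},{"xyz":[0.21,0.012,0],"roll":0.018},{"xyz":[0.21,0.012,0.02],"roll":0.018},{"xyz":[0.21,0.012,0.06],"roll":0.018},{"xyz":[0.21,0.012,0.1],"roll":0.018},{"xyz":[0.21,0.012,0.13],"roll":0.018},{"xyz":[0.21,0.012,0.14],"roll":0.018},{"xyz":[0.21,0.012,0.14],"roll":0.018}]'
python3 -m handwheel '[{"xyz":[0,0,0.003],"roll":0},{"xyz":[0,0,0.006],"roll":0},{"xyz":[0,0,0.009],"roll":0},{"xyz":[0,0,0.012],"roll":0},{"xyz":[0,0,0.015],"roll":0},{"xyz":[0,0,0.015],"roll":0}]'
python3 - <<'E'
from h import *
snap('scene','s5');st()
E
```

```text
t: 6.02
tcp_pos: [431.9, 225.1, 57.9]
tcp_rot: [-3.133, 0.005, 1.571]
wrist_force: [-0.2, -0.6, -1.5]
opening: 23.9
gripper_force: 30.0
t: 6.52
tcp_pos: [435.3, 229.5, 48.8]
tcp_rot: [3.137, -0.002, 1.574]
wrist_force: [2.1, 1.4, 3.2]
opening: 23.9
gripper_force: 30.0
6.57 [435.3 229.5  48.8] [ 3.138e+00 -2.000e-03  1.574e+00] q [-0.01  0.51 -0.71  2.09  0.51  0.71 -1.05] F [1.9 1.8 2.9] open 23.8 30.0
```

```bash
cat >> h.py <<'E'
def rayx(m,uv,x):
    uv=np.atleast_2d(np.asarray(uv,float)); f=210/np.tan(np.radians(m['vfov'])/2)
    d=np.c_[(uv[:,0]-m['cx'])/f,(uv[:,1]-m['cy'])/f,np.ones(len(uv))]@m['T'][:3,:3].T
    o=m['T'][:3,3]; return o+d*((x-o[0])/d[:,0])[:,None]
E
python3 - <<'E'
from h import *
im,m=load('s5')
print(proj(m,[[435,229,60],[435,175,64],[435,430,25]]))
cv2.imwrite('pics/s5c.png',cv2.resize(im[150:270,290:470],None,fx=4,fy=4,interpolation=cv2.INTER_CUBIC))
E
```

```text
[[346.10340923 218.75505765]
 [327.39742687 215.71265324]
 [415.40839339 235.27750074]]
```

View pics/s5c.png

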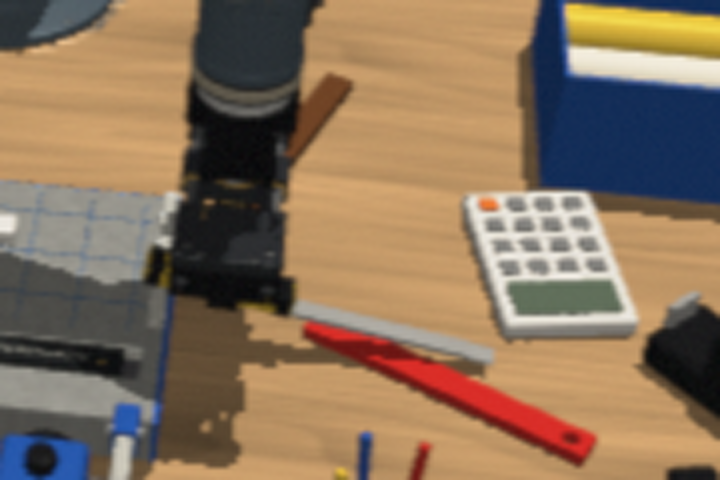

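The view shows the rear of the handle on the stop and the blade sloping down from crop (296,310) to the tip at (491,357), clear of the red strip and the calculator.

```bash
python3 - <<'E'
from h import *
im,m=load('s5')
w=rayx(m,[[290+296/4,150+308/4],[290+491/4,150+355/4]],435); d=w[1]-w[0]; print(w,np.degrees(np.arctan2(-d[2],d[1])), 'tip-TCP',w[1,1]-229.5,w[1,2]-48.8)
E
```

```text
[[435.         282.4935756   35.45396174]
 [435.         424.92906939  10.16519753]] 10.06769013210878 tip-TCP 195.4290693913498 -38.63480246732961
```

```bash
python3 -m handwheel '[{"xyz":[0,0,0.001],"roll":0},{"xyz":[0,0,0.0015],"roll":0},{"xyz":[0,0,0.0015],"roll":0},{"xyz":[0,0,-0.03],"roll":0},{"xyz":[0,0,-0.07],"roll":0},{"xyz":[0,0,-0.11],"roll":0},{"xyz":[-0.04,0.01,-0.12],"roll":0},{"xyz":[-0.08,0.02,-0.12],"roll":0},{"xyz":[-0.12,0.03,-0.12],"roll":0},{"xyz":[-0.16,0.04,-0.12],"roll":0},{"xyz":[-0.2,0.05,-0.12],"roll":0},{"xyz":[-0.24,0.06,-0.12],"roll":0},{"xyz":[-0.28,0.07,-0.12],"roll":0},{"xyz":[-0.32,0.08,-0.12],"roll":0},{"xyz":[-0.36,0.083,-0.12],"roll":0},{"xyz":[-0.4,0.083,-0.12],"roll":0},{"xyz":[-0.44,0.083,-0.12],"roll":0},{"xyz":[-0.48,0.083,-0.12],"roll":0},{"xyz":[-0.505,0.083,-0.12],"roll":0},{"xyz":[-0.505,0.083,-0.12],"roll":0}]'
python3 - <<'E'
from h import *
st(); go(518.6,-266,95,1.574)
E
```

```text
t: 8.23
tcp_pos: [514.4, -284.1, 165.0]
tcp_rot: [-3.136, 0.001, 1.562]
wrist_force: [0.2, -0.6, -1.2]
opening: 23.9
gripper_force: 30.0
8.23 [ 514.4 -284.1  165. ] [-3.136e+00  1.000e-03  1.562e+00] q [ 0.92  0.47 -0.65  1.78  0.33  1.01  0.13] F [ 0.2 -0.6 -1.2] open 23.9 30.0
shift [0.0182 0.0041 0.07  ] roll -0.0118 rows 1.7 0.1
```

```bash
python3 -m handwheel '[{"xyz":[0,0,0.03],"roll":0},{"xyz":[0,0,0.06],"roll":0},{"xyz":[0,0,0.07],"roll":0},{"xyz":[0,0,0.07],"roll":0},{"xyz":[0,0,0.07],"roll":0}]'
python3 - <<'E'
from h import *
im,m=snap('scene','s6');s=st(); w,mw=snap('wrist','w6')
t=s['tcp_pos']; print(proj(m,[[518,t[1]+197,t[2]-44],[518,-55,48],[518,-101,40]]))
a=cv2.resize(im[195:265,170:310],(800,400),interpolation=cv2.INTER_CUBIC); b=w[0:140,150:400]; b=cv2.resize(b,(350,196))
cv2.imwrite('pics/s6c.png',np.vstack([a,np.pad(b,((0,0),(0,450),(0,0)))]))
E
```

```text
t: 8.65
tcp_pos: [517.5, -275.5, 97.1]
tcp_rot: [-3.14, -0.001, 1.574]
wrist_force: [0.1, -0.4, 0.3]
opening: 24.0
gripper_force: 30.0
8.7 [ 518.6 -275.9   98.3] [3.141 0.    1.574] q [ 0.88  0.54 -0.62  1.84  0.4   0.89  0.07] F [ 0.4 -0.3 -0.7] open 23.8 30.0
[[234.78180307 228.17361881]
 [243.15306174 230.71259961]
 [227.55606066 230.95173986]]
```

View pics/s6c.png

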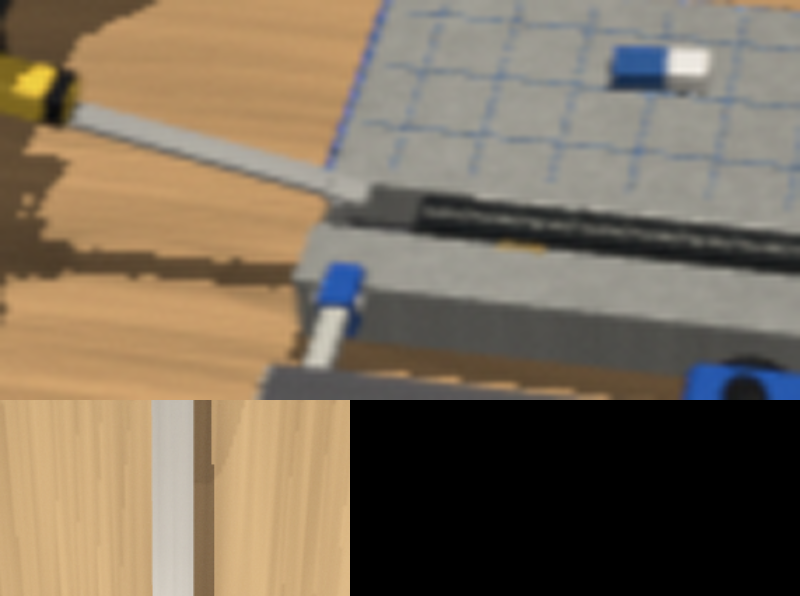

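The tip is at crop (370,188), exactly where predicted, and the strip's free end is at crop (420,212). Next I insert along the blade's slope.

```bash
python3 -m handwheel '[{"xyz":[0.006,0,0.005],"roll":0},{"xyz":[0.012,0,0.01],"roll":0},{"xyz":[0.013,0,0.015],"roll":0},{"xyz":[0.013,0,0.019],"roll":0},{"xyz":[0.013,0,0.0195],"roll":0},{"xyz":[0.013,0,0.0195],"roll":0}]'
python3 -m handwheel '[{"xyz":[0.004,0,0.0008],"roll":0},{"xyz":[0.008,0,0.0016],"roll":0},{"xyz":[0.012,0,0.0024],"roll":0},{"xyz":[0.012,0,0.0024],"roll":0}]'
python3 -m handwheel '[{"xyz":[0.004,0,0.0008],"roll":0},{"xyz":[0.008,0,0.0016],"roll":0},{"xyz":[0.008,0,0.0016],"roll":0}]'
```

```text
t: 9.25
tcp_pos: [518.0, -262.7, 77.8]
tcp_rot: [-3.141, -0.001, 1.574]
wrist_force: [0.2, 1.3, -1.0]
opening: 23.7
gripper_force: 30.0
t: 9.58
tcp_pos: [518.2, -249.9, 75.7]
tcp_rot: [3.141, -0.0, 1.575]
wrist_force: [-0.1, 0.5, -0.9]
opening: 23.9
gripper_force: 30.0
t: 9.83
tcp_pos: [518.0, -242.0, 73.9]
tcp_rot: [-3.141, -0.001, 1.575]
wrist_force: [0.5, -0.1, -1.5]
opening: 23.8
gripper_force: 30.0
```

```bash
python3 -m handwheel '[{"xyz":[0,0,0.004],"roll":0},{"xyz":[0,0,0.008],"roll":0},{"xyz":[0,0,0.012],"roll":0},{"xyz":[0,0,0.016],"roll":0},{"xyz":[0,0,0.02],"roll":0},{"xyz":[0,0,0.02],"roll":0}]'
python3 -m handwheel '[{"xyz":[0,0,0.004],"roll":0},{"xyz":[0,0,0.008],"roll":0},{"xyz":[0,0,0.012],"roll":0},{"xyz":[0,0,0.016],"roll":0},{"xyz":[0,0,0.02],"roll":0},{"xyz":[0,0,0.02],"roll":0}]'
python3 -c "
from h import *
snap('scene','s7')"
```

```text
t: 10.33
tcp_pos: [518.1, -244.0, 53.5]
tcp_rot: [3.142, 0.001, 1.573]
wrist_force: [0.2, -2.5, 1.4]
opening: 23.9
gripper_force: 30.0
t: 10.83
tcp_pos: [517.6, -242.4, 33.0]
tcp_rot: [-3.141, -0.002, 1.574]
wrist_force: [0.9, -1.0, 0.6]
opening: 23.7
gripper_force: 30.0
```

```bash
python3 -m handwheel '[{"xyz":[0,0,0.004],"roll":0},{"xyz":[0,0,0.008],"roll":0},{"xyz":[0,0,0.012],"roll":0},{"xyz":[0,0,0.014],"roll":0},{"xyz":[0,0,0.014],"roll":0}]'
python3 - <<'E'
from h import *
im,m=snap('scene','s8');st()
print(proj(m,[[518,-55,48],[518,-55,60]]))
a=cv2.resize(im[195:265,170:310],(800,400),interpolation=cv2.INTER_CUBIC)
cv2.imwrite('pics/s8c.png',a)
E
```

```text
t: 11.3
tcp_pos: [517.8, -242.3, 19.4]
tcp_rot: [-3.141, -0.001, 1.574]
wrist_force: [-0.4, 0.7, 1.3]
opening: 23.7
gripper_force: 30.0
11.35 [ 517.9 -242.4   19.7] [-3.141e+00 -1.000e-03  1.574e+00] q [ 0.78  0.63 -0.56  1.92  0.48  0.73 -0.06] F [0.6 1.8 0.8] open 23.4 30.0
[[243.15306174 230.71259961]
 [242.90921228 227.64517997]]
```

View pics/s8c.png

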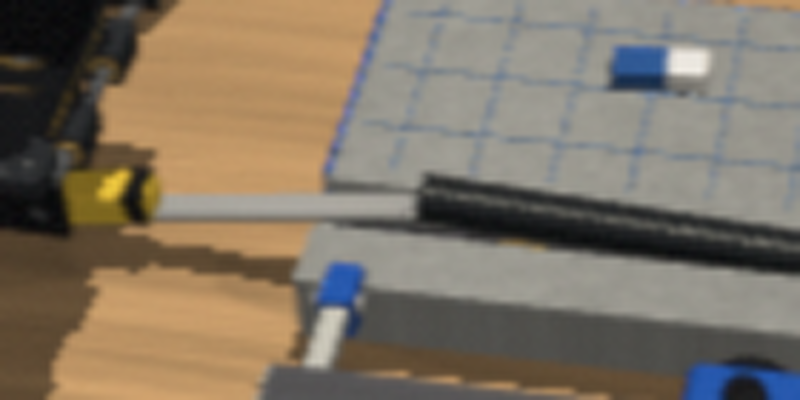

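The worn strip's end is well up: its top is at crop (427,178), about 12 mm above the bed, with the blade under it. I'll press 3 mm more, back out, and lay the bar down at the right.

```bash
python3 -m handwheel '[{"xyz":[0,0,0.003],"roll":0},{"xyz":[0,0,0.003],"roll":0},{"xyz":[-0.006,0,0.004],"roll":0},{"xyz":[-0.012,0,0.004],"roll":0},{"xyz":[-0.018,0,0.004],"roll":0},{"xyz":[-0.026,0,0.002],"roll":0},{"xyz":[-0.04,0,-0.02],"roll":0},{"xyz":[-0.07,-0.01,-0.04],"roll":0},{"xyz":[-0.1,-0.03,-0.05],"roll":0},{"xyz":[-0.103,-0.06,-0.05],"roll":0},{"xyz":[-0.103,-0.09,-0.05],"roll":0},{"xyz":[-0.103,-0.118,-0.03],"roll":0},{"xyz":[-0.103,-0.118,-0.015],"roll":0},{"xyz":[-0.103,-0.118,0],"roll":0},{"xyz":[-0.103,-0.118,0.006],"roll":0},{"xyz":[-0.103,-0.118,0.012],"roll":0},{"xyz":[-0.103,-0.118,0.017],"roll":0},{"xyz":[-0.103,-0.118,0.017],"roll":0},{"xyz":[-0.103,-0.118,0.017],"roll":0}]'
```

```text
t: 12.93
tcp_pos: [401.0, -346.9, 3.3]
tcp_rot: [3.141, 0.001, 1.574]
wrist_force: [0.4, -0.8, -1.6]
opening: 23.7
gripper_force: 30.0
```

```bash
python3 -m handwheel '[{"xyz":[0,0,0],"roll":0},{"xyz":[0,0,0],"roll":0},{"xyz":[0,0,0],"roll":0},{"xyz":[0,0,0],"roll":0},{"xyz":[0,0,-0.02],"roll":0},{"xyz":[0,0,-0.06],"roll":0},{"xyz":[0,0,-0.1],"roll":0},{"xyz":[0.04,0.02,-0.11],"roll":0},{"xyz":[0.08,0.05,-0.11],"roll":0},{"xyz":[0.12,0.08,-0.11],"roll":0},{"xyz":[0.16,0.11,-0.11],"roll":0},{"xyz":[0.2,0.117,-0.11],"roll":0},{"xyz":[0.24,0.117,-0.11],"roll":0},{"xyz":[0.28,0.117,-0.11],"roll":0},{"xyz":[0.302,0.117,-0.11],"roll":0},{"xyz":[0.302,0.117,-0.11],"roll":0},{"xyz":[0.302,0.117,-0.11],"roll":0},{"xyz":[0.302,0.117,-0.11],"roll":0}]' 0.55
python3 - <<'E'
from h import *
st(); go(517.7,-43,50,1.574)
w,m=snap('wrist','w9'); t,mt=snap('top','t9'); s,ms=snap('scene','s9')
a=cv2.resize(s[180:290,130:290],(440,302),interpolation=cv2.INTER_CUBIC)
b=cv2.resize(w,(358,302)); cv2.imwrite('pics/c9.png',np.hstack([a,b]))
E
```

```text
t: 14.43
tcp_pos: [516.4, -44.6, 113.1]
tcp_rot: [3.142, 0.001, 1.574]
wrist_force: [-0.2, 0.2, -0.2]
opening: 39.1
gripper_force: 0.0
14.43 [516.4 -44.6 113.1] [3.142e+00 1.000e-03 1.574e+00] q [ 0.57  0.44 -0.71  1.98  0.38  0.85 -0.35] F [-0.2  0.2 -0.2] open 39.1 0.0
shift [0.0016 0.0013 0.0631] roll 0.0004 rows 1.5 0.0
```

View pics/c9.png

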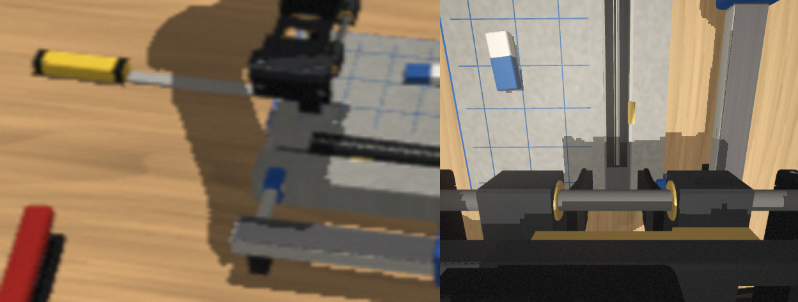

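The left half shows the bar lying on the counter and the strip's end still raised at (312,140). In the wrist half, the strip is centred between the fingers at column 617.

```bash
python3 -m handwheel '[{"xyz":[0.002,0.001,0.03],"roll":0},{"xyz":[0.002,0.001,0.05],"roll":0},{"xyz":[0.002,0.001,0.06],"roll":0},{"xyz":[0.002,0.001,0.063],"roll":0},{"xyz":[0.002,0.001,0.063],"roll":0}]'
python3 -m handwheel '[{"xyz":[0,0,0],"roll":0},{"xyz":[0,0,0],"roll":0},{"xyz":[0,0,0],"roll":0},{"xyz":[0,0,0],"roll":0},{"xyz":[0,0,0],"roll":0}]' 1
```

```text
t: 15.0
tcp_pos: [516.9, -43.2, 49.7]
tcp_rot: [-3.14, 0.0, 1.572]
wrist_force: [0.2, 1.4, 0.2]
opening: 39.1
gripper_force: 0.0
t: 15.42
tcp_pos: [515.2, -42.8, 50.2]
tcp_rot: [-3.137, 0.002, 1.573]
wrist_force: [-6.6, -2.2, 4.0]
opening: 13.8
gripper_force: 6.7
```

```bash
python3 -m handwheel '[{"xyz":[0,0,0],"roll":0},{"xyz":[0,0,0],"roll":0},{"xyz":[0,0,-0.01],"roll":0},{"xyz":[0,0,-0.04],"roll":0},{"xyz":[-0.02,0,-0.08],"roll":0},{"xyz":[-0.06,0,-0.11],"roll":0},{"xyz":[-0.1,0,-0.11],"roll":0},{"xyz":[-0.1,0,-0.11],"roll":0},{"xyz":[-0.1,0,-0.11],"roll":0}]' 0.55
python3 - <<'E'
from h import *
st(); w,mw=snap('wrist','w10'); s,ms=snap('scene','s10')
for f in('s6','s8','s9','s10'):
    im,m=load(f); g=cv2.cvtColor(im,cv2.COLOR_BGR2GRAY)
    for y in(-52,-40,-20,40):
        u=proj(m,[[517.7,y,48]])[0]; c=int(round(u[0])); print(f,y,np.round(u,1),g[int(u[1])-8:int(u[1])+8,c].tolist())
    
g=cv2.cvtColor(w,cv2.COLOR_BGR2GRAY)
u=proj(mw,[[517.7,-55,48],[517.7,-55,60],[517.7,-40,48]]); print(np.round(u,1)); c=int(u[0,0]); print(g[int(u[0,1])-30:int(u[0,1])+40:2,c].tolist()); r=int(u[2,1])-10; print(g[r,c-30:c+30:2].tolist())
E
```

```text
t: 16.17
tcp_pos: [518.3, -146.8, 161.4]
tcp_rot: [3.139, 0.002, 1.566]
wrist_force: [0.1, -1.1, -0.0]
opening: 39.1
gripper_force: 0.0
16.17 [ 518.3 -146.8  161.4] [3.139e+00 2.000e-03 1.566e+00] q [ 0.77  0.4  -0.72  1.9   0.32  0.96 -0.11] F [ 0.1 -1.1 -0. ] open 39.1 0.0
s6 -52 [244.2 230.8] [156, 154, 156, 155, 152, 146, 105, 58, 45, 66, 65, 37, 30, 44, 116, 150]
s6 -40 [248.4 231.2] [158, 154, 149, 150, 151, 126, 64, 40, 63, 85, 46, 32, 26, 68, 146, 154]
s6 -20 [255.3 232. ] [156, 153, 155, 154, 156, 160, 81, 40, 67, 82, 43, 32, 34, 91, 145, 152]
s6 40 [276.2 234.4] [155, 152, 150, 150, 152, 153, 87, 44, 65, 86, 47, 32, 27, 69, 144, 152]
s8 -52 [244.2 230.8] [156, 154, 151, 107, 89, 73, 85, 50, 35, 26, 21, 31, 63, 64, 131, 151]
s8 -40 [248.4 231.2] [157, 152, 132, 62, 41, 70, 73, 42, 30, 19, 21, 39, 57, 102, 148, 153]
s8 -20 [255.3 232. ] [156, 153, 146, 68, 40, 73, 81, 44, 29, 21, 20, 25, 52, 101, 147, 152]
s8 40 [276.2 234.4] [154, 152, 149, 142, 79, 42, 61, 90, 48, 31, 21, 18, 29, 80, 144, 153]
s9 -52 [244.2 230.8] [73, 76, 77, 76, 75, 73, 40, 25, 37, 38, 21, 16, 17, 23, 59,
[... 294 characters left out ...]
0.8] [154, 153, 153, 153, 151, 146, 88, 46, 56, 73, 61, 39, 31, 43, 115, 149]
s10 -40 [248.4 231.2] [157, 153, 149, 150, 148, 116, 53, 39, 73, 83, 45, 33, 26, 68, 146, 154]
s10 -20 [255.3 232. ] [156, 153, 154, 154, 149, 84, 40, 49, 82, 64, 38, 31, 32, 91, 144, 150]
s10 40 [276.2 234.4] [154, 152, 150, 150, 142, 65, 39, 67, 106, 56, 34, 29, 22, 66, 144, 151]
[[271.5  95.2]
 [271.4  94. ]
 [271.4  75.8]]
[76, 76, 78, 78, 79, 78, 78, 78, 78, 75, 79, 80, 81, 81, 77, 67, 77, 84, 81, 133, 131, 132, 130, 131, 131, 131, 129, 128, 130, 130, 129, 129, 130, 130, 132]
[186, 186, 187, 185, 186, 187, 189, 107, 110, 80, 75, 76, 74, 74, 81, 76, 179, 82, 102, 73, 70, 74, 70, 69, 97, 112, 109, 185, 185, 182]
```

```bash
python3 - <<'E'
from h import *
m=manip.camera_model('scene')
def edge(im,y):
    g=cv2.cvtColor(im,cv2.COLOR_BGR2GRAY).astype(np.float32); u=proj(m,[[505.5,y,48]])[0]
    rows=np.arange(u[1]-10,u[1]+14,.1,dtype=np.float32); p=np.mean([cv2.remap(g,np.full((len(rows),1),u[0]+k,np.float32),rows[:,None],1)[:,0] for k in(-1,0,1)],0)
    t=(p[:20].mean()+p.min())/2; i=np.argmax(p<t); return rows[i]-u[1]
ims={f:load(f)[0] for f in('s6','s8','s9','s10')}
for y in range(-50,165,20): print(y,{f:round(float(edge(i,y)),2) for f,i in ims.items()}, 'px/mm',round(float((proj(m,[[505,y,48]])-proj(m,[[505,y,58]]))[0,1]/10),3))
E
```

```text
-50 {'s6': 0.5, 's8': -2.4, 's9': 0.9, 's10': 0.3} px/mm 0.255
-30 {'s6': 0.9, 's8': -2.0, 's9': 0.0, 's10': 0.2} px/mm 0.255
-10 {'s6': 1.0, 's8': -1.8, 's9': 0.1, 's10': 0.0} px/mm 0.255
10 {'s6': 0.9, 's8': -1.5, 's9': 0.3, 's10': -0.2} px/mm 0.255
30 {'s6': 0.8, 's8': -1.3, 's9': 0.1, 's10': -0.4} px/mm 0.255
50 {'s6': 0.9, 's8': -1.0, 's9': 0.3, 's10': -0.6} px/mm 0.256
70 {'s6': 0.9, 's8': -0.7, 's9': 0.3, 's10': -0.8} px/mm 0.256
90 {'s6': 0.8, 's8': -0.5, 's9': 0.5, 's10': -1.0} px/mm 0.256
110 {'s6': 0.8, 's8': -0.3, 's9': 0.5, 's10': -1.3} px/mm 0.256
130 {'s6': 0.8, 's8': 0.1, 's9': 0.6, 's10': -1.3} px/mm 0.256
150 {'s6': 0.8, 's8': 0.3, 's9': 0.6, 's10': -1.7} px/mm 0.256
```

The numbers show what happened. The end was levered 11 mm, then fell back to about 3 mm, and my failed grip seesawed the strip on the catch. The hole end now stands about 10 mm up, off the pin, so I'll grip it there.

```bash
python3 -m handwheel '[{"xyz":[0.04,0,0],"roll":0},{"xyz":[0.08,0,0],"roll":0},{"xyz":[0.12,0,0],"roll":0},{"xyz":[0.16,0,0],"roll":0},{"xyz":[0.2,0,0],"roll":0},{"xyz":[0.24,0,0.01],"roll":0},{"xyz":[0.28,0,0.03],"roll":0},{"xyz":[0.297,0,0.05],"roll":0},{"xyz":[0.297,0,0.06],"roll":0},{"xyz":[0.297,0,0.06],"roll":0},{"xyz":[0.297,0,0.06],"roll":0},{"xyz":[0.297,0,0.06],"roll":0}]'
python3 - <<'E'
from h import *
st(); go(517.2,152,49.5,1.574)
E
```

```text
t: 17.27
tcp_pos: [517.2, 154.1, 100.6]
tcp_rot: [3.141, 0.0, 1.573]
wrist_force: [0.3, -0.1, -0.2]
opening: 39.2
gripper_force: 0.0
17.27 [517.2 154.1 100.6] [3.141 0.    1.573] q [ 0.2   0.5  -0.73  1.94  0.44  0.86 -0.76] F [ 0.3 -0.1 -0.2] open 39.2 0.0
shift [-0.0021 -0.      0.0511] roll -0.0012 rows 1.2 0.0
```

```bash
python3 -m handwheel '[{"xyz":[0,0,0.03],"roll":0},{"xyz":[0,0,0.045],"roll":0},{"xyz":[0,0,0.05],"roll":0},{"xyz":[0,0,0.051],"roll":0},{"xyz":[0,0,0.051],"roll":0}]'
python3 -m handwheel '[{"xyz":[0,0,0],"roll":0},{"xyz":[0,0,0],"roll":0},{"xyz":[0,0,0],"roll":0},{"xyz":[0,0,0],"roll":0}]' 1
```

```text
t: 17.68
tcp_pos: [517.6, 154.4, 49.9]
tcp_rot: [3.14, -0.0, 1.572]
wrist_force: [1.1, 0.4, 0.0]
opening: 39.2
gripper_force: 0.0
t: 18.02
tcp_pos: [517.2, 154.9, 49.7]
tcp_rot: [3.14, -0.0, 1.574]
wrist_force: [0.1, -0.4, 0.9]
opening: 24.0
gripper_force: 29.7
```

```bash
python3 -m handwheel '[{"xyz":[0,0,-0.004],"roll":0},{"xyz":[0,0,-0.008],"roll":0},{"xyz":[0,0,-0.012],"roll":0},{"xyz":[0,0,-0.016],"roll":0},{"xyz":[0,0,-0.022],"roll":0},{"xyz":[0,0,-0.03],"roll":0},{"xyz":[0,0,-0.05],"roll":0},{"xyz":[0,0,-0.08],"roll":0},{"xyz":[0,0,-0.11],"roll":0},{"xyz":[0,0,-0.11],"roll":0},{"xyz":[0,0,-0.11],"roll":0}]'
python3 - <<'E'
from h import *
st(); s,m=snap('scene','s11')
hsv=cv2.cvtColor(s,cv2.COLOR_BGR2HSV)
# where is strip: dark fraction along expected line at a few heights, and groove now
for z in(38,48,105,110,115,120,125):
    u=proj(m,[[517,y,z] for y in range(-50,120,15)]).round().astype(int); print(z,[int(s[v,c].mean()) for c,v in u])
go(545,-165,160,1.574)
E
```

```text
t: 18.93
tcp_pos: [517.9, 155.4, 161.3]
tcp_rot: [3.137, -0.001, 1.574]
wrist_force: [-1.0, 0.1, -1.6]
opening: 23.9
gripper_force: 29.7
18.93 [517.9 155.4 161.3] [ 3.137e+00 -1.000e-03  1.574e+00] q [ 0.24  0.42 -0.78  1.89  0.36  0.97 -0.7 ] F [-1.   0.1 -1.6] open 23.9 29.7
38 [78, 76, 44, 42, 44, 43, 43, 44, 71, 86, 45, 42]
48 [78, 78, 82, 98, 85, 65, 87, 76, 102, 85, 76, 84]
105 [75, 77, 72, 75, 78, 150, 149, 136, 147, 144, 142, 147]
110 [75, 77, 74, 78, 92, 150, 150, 142, 150, 148, 146, 149]
115 [75, 78, 75, 77, 151, 151, 148, 146, 150, 148, 146, 148]
120 [74, 77, 74, 92, 154, 151, 149, 144, 153, 152, 145, 146]
125 [72, 76, 75, 127, 153, 145, 149, 146, 151, 150, 147, 145]
shift [-3.197e-01  2.720e-02 -3.000e-04] roll -0.0005 rows 7.7 0.0
```

```bash
python3 - <<'E'
from h import *
s,m=load('s11'); z0=166
for a in range(-10,90,4):
    r=np.radians(a); u=proj(m,[[517,155-d*np.cos(r),z0-d*np.sin(r)] for d in range(30,220,15)]).round().astype(int); print(a,[int(s[v,c].mean()) for c,v in u])
E
```

```text
-10 [13, 14, 101, 142, 142, 148, 147, 149, 151, 150, 139, 79, 77]
-6 [13, 24, 37, 79, 120, 135, 140, 149, 148, 150, 154, 128, 74]
-2 [14, 30, 21, 29, 52, 47, 78, 142, 113, 139, 145, 127, 72]
2 [14, 20, 36, 40, 32, 41, 30, 32, 43, 32, 61, 39, 52]
6 [11, 11, 41, 31, 27, 23, 18, 16, 12, 36, 31, 31, 28]
10 [10, 11, 16, 15, 14, 16, 16, 15, 17, 88, 61, 73, 69]
14 [13, 14, 13, 15, 30, 51, 139, 135, 150, 127, 75, 78, 75]
18 [13, 14, 18, 57, 84, 149, 148, 153, 153, 78, 76, 75, 70]
22 [14, 14, 38, 126, 148, 141, 149, 152, 147, 76, 74, 70, 79]
26 [14, 31, 103, 147, 151, 138, 149, 152, 85, 76, 76, 76, 76]
30 [14, 83, 143, 148, 151, 147, 149, 145, 121, 69, 75, 75, 78]
34 [19, 125, 148, 148, 149, 150, 141, 150, 76, 76, 75, 110, 85]
38 [18, 118, 149, 139, 148, 131, 148, 149, 76, 74, 112, 71, 44]
42 [52, 141, 148, 145, 144, 146, 150, 148, 76, 112, 65, 44, 74]
46 [49, 145, 145, 148, 130, 151, 148, 149, 111, 87, 44, 72, 75]
50 [126, 145, 145, 146, 144, 151, 145, 157, 103, 44, 54, 76, 73]
54 [130, 150, 146, 148, 114, 147, 147, 168, 86, 44, 74, 74, 73]
58 [130, 144, 147, 137, 74, 81, 147, 110, 84, 71, 75, 76, 74]
62 [125, 141, 145, 133, 75, 74, 154, 86, 85, 74, 72, 77, 75]
66 [106, 151, 139, 139, 75, 75, 112, 64, 66, 75, 75, 74, 77]
70 [106, 151, 142, 133, 73, 76, 101, 42, 71, 73, 74, 73, 74]
74 [136, 150, 148, 88, 71, 77, 94, 41, 72, 73, 74, 75, 72]
78 [138, 151, 147, 76, 72, 79, 65, 42, 73, 74, 75, 74, 19]
82 [138, 152, 150, 87, 76, 99, 81, 45, 73, 74, 77, 77, 43]
86 [140, 148, 150, 89, 76, 87, 56, 55, 73, 73, 76, 78, 60]
```

The strip is held at about a 6° droop, clear of the trimmer. I'll lay it at the right.

```bash
python3 -m handwheel '[{"xyz":[-0.04,0,0],"roll":0},{"xyz":[-0.08,0.005,0],"roll":0},{"xyz":[-0.12,0.01,0],"roll":0},{"xyz":[-0.16,0.015,0],"roll":0},{"xyz":[-0.2,0.02,0],"roll":0},{"xyz":[-0.24,0.025,0],"roll":0},{"xyz":[-0.28,0.027,0],"roll":0},{"xyz":[-0.32,0.027,0],"roll":0},{"xyz":[-0.32,0.027,0.03],"roll":0},{"xyz":[-0.32,0.027,0.07],"roll":0},{"xyz":[-0.32,0.027,0.11],"roll":0},{"xyz":[-0.32,0.027,0.125],"roll":0},{"xyz":[-0.32,0.027,0.135],"roll":0},{"xyz":[-0.32,0.027,0.145],"roll":0},{"xyz":[-0.32,0.027,0.154],"roll":0},{"xyz":[-0.32,0.027,0.159],"roll":0},{"xyz":[-0.32,0.027,0.159],"roll":0}]'
python3 -m handwheel '[{"xyz":[0,0,0],"roll":0},{"xyz":[0,0,0],"roll":0},{"xyz":[0,0,0],"roll":0},{"xyz":[0,0,-0.02],"roll":0},{"xyz":[0,0,-0.06],"roll":0},{"xyz":[0,0,-0.1],"roll":0},{"xyz":[0,0,-0.14],"roll":0},{"xyz":[0,0,-0.15],"roll":0}]' 0.55
python3 - <<'E'
from h import *
st(); s,m=snap('scene','s12'); t,mt=snap('top','t12'); w,mw=snap('wrist','w12')
hsv=cv2.cvtColor(t,cv2.COLOR_BGR2HSV)
k=(hsv[...,2]<60).astype(np.uint8); 
cs,_=cv2.findContours(k[180:240,325:440],0,1)
for c in sorted(cs,key=cv2.contourArea)[::-1][:4]:
    if cv2.contourArea(c)<40: continue
    r=cv2.minAreaRect(c); bp=cv2.boxPoints(r)+[325,180]; print(np.round(r[1]),ray(mt,bp,10)[:,:2].round().tolist())
# red strip
k,b=blobs(t,(0,170,80),(6,255,255))
for c in b[:3]: r=cv2.minAreaRect(c); print('red',np.round(r[0]),np.round(r[1]),ray(mt,[r[0]],10).round())
k,b=blobs(t,(20,120,80),(35,255,255))
for c in b[:3]: r=cv2.minAreaRect(c); print('yel',np.round(r[0]),np.round(r[1]),ray(mt,[r[0]],20).round())
E
```

```text
t: 20.4
tcp_pos: [545.5, -164.9, 1.1]
tcp_rot: [3.141, 0.001, 1.574]
wrist_force: [-0.7, 0.1, 0.4]
opening: 23.6
gripper_force: 30.0
t: 21.07
tcp_pos: [548.7, -165.2, 156.6]
tcp_rot: [3.131, 0.003, 1.574]
wrist_force: [1.2, 0.5, 0.6]
opening: 38.9
gripper_force: 0.0
21.07 [ 548.7 -165.2  156.6] [3.131e+00 3.000e-03 1.574e+00] q [ 0.76  0.46 -0.71  1.83  0.36  0.97 -0.1 ] F [1.2 0.5 0.6] open 38.9 0.0
[62. 16.] [[592.0, -134.0], [604.0, -197.0], [369.0, -241.0], [356.0, -180.0]]
red [193. 218.] [56.  6.] [[461. 394.  10.]]
red [368. 145.] [37.  7.] [[ 731. -288.   10.]]
red [135. 311.] [ 2. 60.] [[112. 620.  10.]]
yel [134. 319.] [11. 64.] [[ 83. 621.  20.]]
yel [390. 230.] [ 7. 19.] [[ 400. -358.   20.]]
yel [375.  97.] [ 4. 16.] [[ 917. -320.   20.]]
```

```bash
python3 -m handwheel '[{"xyz":[0.04,-0.005,0],"roll":0},{"xyz":[0.08,-0.01,0],"roll":0.04},{"xyz":[0.12,-0.015,0],"roll":0.08},{"xyz":[0.16,-0.02,0],"roll":0.12},{"xyz":[0.2,-0.026,0],"roll":0.16},{"xyz":[0.24,-0.032,0],"roll":0.2},{"xyz":[0.28,-0.038,0],"roll":0.24},{"xyz":[0.32,-0.045,0],"roll":0.28},{"xyz":[0.36,-0.052,0],"roll":0.32},{"xyz":[0.4,-0.058,0],"roll":0.36},{"xyz":[0.44,-0.064,0],"roll":0.4},{"xyz":[0.48,-0.07,0],"roll":0.44},{"xyz":[0.52,-0.077,0],"roll":0.474},{"xyz":[0.555,-0.082,0],"roll":0.474},{"xyz":[0.559,-0.082,0],"roll":0.474},{"xyz":[0.559,-0.082,0],"roll":0.474},{"xyz":[0.559,-0.082,0],"roll":0.474}]'
python3 - <<'E'
from h import *
st(); w,m=snap('wrist','w13')
k,b=blobs(w,(0,150,60),(8,255,255),200)
for c in b[:3]:
    r=cv2.minAreaRect(c); print(np.round(r[0]),np.round(r[1]),round(r[2]),ray(m,cv2.boxPoints(r),10)[:,:2].round(1).tolist())
c=b[0]; cs,h=cv2.findContours(k,cv2.RETR_CCOMP,cv2.CHAIN_APPROX_NONE)
for i,c in enumerate(cs):
    if h[0][i][3]>=0 and cv2.contourArea(c)>15: e=cv2.minEnclosingCircle(c); print('hole',e,ray(m,[e[0]],10).round(1))
for r in(10,40,80,120,160,200,230):
    x=np.where(k[r])[0]; 
    if len(x): print(r,x[0],x[-1],len(x),ray(m,[[x[0],r],[x[-1]+1,r]],10)[:,:2].mean(0).round(1))
# worn strip in scene s12 and top now
t,mt=snap('top','t13'); s,ms=snap('scene','s13')
hsv=cv2.cvtColor(t,cv2.COLOR_BGR2HSV); k=(hsv[...,2]<55).astype(np.uint8); cs,_=cv2.findContours(k[170:245,328:430],0,1)
for c in cs:
    if cv2.contourArea(c)<40: continue
    r=cv2.minAreaRect(c); print('worn',np.round(r[1]),ray(mt,cv2.boxPoints(r)+[328,170],10)[:,:2].round().tolist())
k,b=blobs(t,(20,120,80),(35,255,255)); r=[cv2.minAreaRect(c) for c in b if 350<c[0,0,0]<420 and c[0,0,1]>180]; print('yel',[(x[1],ray(mt,[x[0]],20).round(),ray(mt,cv2.boxPoints(x),20)[:,:2].round().tolist()) for x in r])
E
```

```text
t: 22.63
tcp_pos: [460.5, 392.3, 147.9]
tcp_rot: [-3.141, 0.004, 1.1]
wrist_force: [0.2, -0.4, -0.5]
opening: 38.8
gripper_force: 0.0
22.63 [460.5 392.3 147.9] [-3.141  0.004  1.1  ] q [-0.28  0.52 -0.68  1.75  0.38  1.01 -1.57] F [ 0.2 -0.4 -0.5] open 38.8 0.0
[274. 168.] [189.  26.] 90 [[501.0, 496.5], [521.6, 486.0], [440.5, 321.9], [416.4, 334.2]]
hole ((273.6666564941406, 91.66666412353516), 6.871941566467285) [[504.4 478.2  10. ]]
80 261 287 27 [509.5 486.6]
120 261 286 26 [493.5 456.1]
160 262 286 25 [477.3 423.2]
200 262 286 25 [459.5 388.2]
230 263 285 23 [445.4 360.3]
yel [((24.0, 7.0), array([[ 401., -349.,   20.]]), [[388.0, -302.0], [415.0, -303.0], [413.0, -395.0], [386.0, -394.0]])]
```

```bash
python3 -m handwheel '[{"xyz":[0.001,0,0.04],"roll":0},{"xyz":[0.001,0,0.08],"roll":0},{"xyz":[0.001,0,0.11],"roll":0},{"xyz":[0.001,0,0.13],"roll":0},{"xyz":[0.001,0,0.13],"roll":0},{"xyz":[0.001,0,0.13],"roll":0}]'
python3 - <<'E'
from h import *
st(); go(461.4,393.5,5,1.101)
t,mt=load('t13'); s,ms=load('s13')
for y in(-170,-220,-270,-320,-360):
    u=proj(ms,[[545,y,10]])[0]; c=int(u[0]); r=int(u[1]); print(y,u.round(),s[r-8:r+9,c].mean(1).astype(int).tolist(), end=' ')
    u=proj(mt,[[545,y,10]])[0]; c=int(u[0]); r=int(u[1]); print(u.round(),t[r-6:r+7,c].mean(1).astype(int).tolist())
E
```

```text
t: 23.28
tcp_pos: [461.8, 392.8, 19.4]
tcp_rot: [-3.141, 0.002, 1.098]
wrist_force: [-0.3, 0.8, 0.8]
opening: 39.5
gripper_force: 0.0
23.28 [461.8 392.8  19.4] [-3.141e+00  2.000e-03  1.098e+00] q [-0.35  0.68 -0.59  1.84  0.51  0.79 -1.68] F [-0.3  0.8  0.8] open 39.5 0.0
shift [ 0.0004 -0.0007  0.0144] roll -0.003 rows 0.3 0.0
-170 [203. 242.] [141, 139, 142, 136, 142, 137, 77, 36, 21, 20, 33, 30, 20, 18, 57, 143, 155] [339. 193.] [128, 132, 123, 94, 64, 70, 84, 74, 58, 69, 103, 119, 120]
-220 [186. 240.] [141, 138, 138, 133, 137, 132, 76, 41, 65, 96, 50, 30, 24, 21, 57, 141, 156] [352. 193.] [129, 133, 132, 122, 96, 61, 60, 70, 62, 57, 75, 102, 114]
-270 [169. 238.] [147, 144, 142, 137, 134, 125, 82, 42, 52, 84, 56, 34, 26, 17, 55, 137, 151] [365. 193.] [129, 131, 125, 109, 84, 65, 78, 73, 57, 60, 85, 99, 111]
-320 [153. 236.] [149, 150, 148, 143, 141, 132, 85, 43, 52, 91, 58, 34, 24, 16, 39, 104, 135] [378. 192.] [129, 126, 113, 88, 62, 58, 63, 57, 48, 64, 95, 113, 116]
-360 [140. 235.] [151, 145, 141, 134, 134, 141, 135, 63, 38, 68, 71, 39, 29, 20, 22, 67, 133] [388. 192.] [127, 124, 115, 92, 55, 57, 69, 58, 49, 71, 102, 116, 124]
```

The worn strip lies flat at the right. Now I grasp the red strip by its upper half.

```bash
python3 -m handwheel '[{"xyz":[0,-0.0005,0.008],"roll":0},{"xyz":[0,-0.0005,0.014],"roll":0},{"xyz":[0,-0.0005,0.014],"roll":0},{"xyz":[0,-0.0005,0.014],"roll":0}]'
python3 -m handwheel '[{"xyz":[0,0,0],"roll":0},{"xyz":[0,0,0],"roll":0},{"xyz":[0,0,0],"roll":0},{"xyz":[0,0,0],"roll":0},{"xyz":[0,0,0],"roll":0}]' 1
python3 -m handwheel '[{"xyz":[0,0,-0.03],"roll":0},{"xyz":[0,0,-0.07],"roll":0},{"xyz":[0,0,-0.11],"roll":-0.1},{"xyz":[0,0,-0.14],"roll":-0.2},{"xyz":[0,0,-0.145],"roll":-0.3},{"xyz":[0,0,-0.145],"roll":-0.4},{"xyz":[0,0,-0.145],"roll":-0.473},{"xyz":[0,0,-0.145],"roll":-0.473},{"xyz":[0,0,-0.145],"roll":-0.473}]'
python3 - <<'E'
from h import *
st(); go(517.4,55.2,150,1.574)
E
```

```text
t: 23.62
tcp_pos: [461.4, 394.8, 6.6]
tcp_rot: [3.141, -0.001, 1.1]
wrist_force: [0.0, 0.5, -0.5]
opening: 39.3
gripper_force: 0.0
t: 24.03
tcp_pos: [461.3, 394.9, 6.4]
tcp_rot: [3.141, -0.0, 1.1]
wrist_force: [-0.3, 0.2, 2.4]
opening: 22.5
gripper_force: 30.0
t: 24.78
tcp_pos: [461.0, 394.4, 150.7]
tcp_rot: [-3.141, 0.0, 1.571]
wrist_force: [0.5, -0.9, -0.2]
opening: 23.4
gripper_force: 30.0
24.78 [461.  394.4 150.7] [-3.141  0.     1.571] q [-0.21  0.56 -0.8   1.74  0.45  1.04 -1.17] F [ 0.5 -0.9 -0.2] open 23.4 30.0
shift [-0.3392  0.0564  0.0007] roll -0.0033 rows 8.2 0.0
```

```bash
python3 -m handwheel '[{"xyz":[-0.04,0.01,0],"roll":0},{"xyz":[-0.08,0.02,0],"roll":0},{"xyz":[-0.12,0.03,0],"roll":0},{"xyz":[-0.16,0.04,0],"roll":0},{"xyz":[-0.2,0.05,0],"roll":0},{"xyz":[-0.24,0.056,0],"roll":0},{"xyz":[-0.28,0.056,0],"roll":0},{"xyz":[-0.32,0.056,0.02],"roll":-0.003},{"xyz":[-0.339,0.056,0.05],"roll":-0.003},{"xyz":[-0.339,0.056,0.07],"roll":-0.003},{"xyz":[-0.339,0.056,0.07],"roll":-0.003},{"xyz":[-0.339,0.056,0.07],"roll":-0.003},{"xyz":[-0.339,0.056,0.07],"roll":-0.003}]'
python3 - <<'E'
from h import *
w,m=snap('wrist','w14'); s=st(); zt=s['tcp_pos'][2]+3.6
k,b=blobs(w,(0,130,40),(8,255,255),200); print([ (cv2.contourArea(c),cv2.boundingRect(c)) for c in b[:3]])
cs,h=cv2.findContours(k,cv2.RETR_CCOMP,cv2.CHAIN_APPROX_NONE)
for i,c in enumerate(cs):
    if h[0][i][3]>=0 and cv2.contourArea(c)>15: e=cv2.minEnclosingCircle(c); mo=cv2.moments(c); q=[mo['m10']/mo['m00'],mo['m01']/mo['m00']]; print('hole',e,q,[ray(m,[q],z).round(1).tolist() for z in (zt,zt-8)])
for r in range(5,240,30):
    x=np.where(k[r,150:420])[0]+150
    if len(x): print(r,x[0],x[-1],ray(m,[[x[0],r],[x[-1]+1,r]],zt)[:,:2].round(1).tolist())
E
```

```text
t: 25.87
tcp_pos: [518.7, 57.7, 82.3]
tcp_rot: [3.139, -0.001, 1.577]
wrist_force: [-0.3, 0.3, 0.1]
opening: 23.1
gripper_force: 30.0
25.92 [518.9  57.8  82.6] [ 3.139e+00 -1.000e-03  1.578e+00] q [ 0.4   0.51 -0.76  2.    0.48  0.81 -0.62] F [-0.5  0.3 -0.1] open 23.1 30.0
[(10609.5, (248, 36, 52, 228)), (1104.0, (253, 293, 42, 28))]
hole ((272.8607177734375, 72.73460388183594), 11.928128242492676) [272.8920068027211, 72.46556122448979] [[[518.1, 150.8, 86.2]], [[518.0, 152.0, 78.2]]]
65 248 298 [[506.5, 154.0], [530.2, 154.1]]
95 249 298 [[506.8, 140.8], [530.5, 140.9]]
125 250 297 [[507.1, 127.0], [530.4, 127.1]]
155 250 297 [[506.9, 112.5], [530.8, 112.6]]
185 251 296 [[507.2, 97.3], [530.7, 97.4]]
215 251 295 [[507.0, 81.2], [530.6, 81.4]]
```

```bash
python3 -m handwheel '[{"xyz":[0,0,0],"roll":0},{"xyz":[0,0,0],"roll":0},{"xyz":[0,0,0],"roll":0}]'
python3 - <<'E'
from h import *
s=st(); t=s['tcp_pos']
# want hole (tcp + (-0.7,93.4)) at pin (517.1,150.6), yaw 1.574
go(517.1+.4,150.6-93.4,51,1.574)
E
```

```text
t: 26.17
tcp_pos: [518.3, 56.5, 81.9]
tcp_rot: [3.14, 0.0, 1.577]
wrist_force: [-0.1, -0.0, -1.4]
opening: 23.1
gripper_force: 30.0
26.17 [518.3  56.5  81.9] [3.14  0.    1.577] q [ 0.4   0.51 -0.76  2.    0.48  0.81 -0.62] F [-0.1 -0.  -1.4] open 23.1 30.0
shift [ 0.0007 -0.0008  0.0309] roll 0.0026 rows 0.7 0.0
```

```bash
python3 -m handwheel '[{"xyz":[0.0007,-0.0008,0.012],"roll":0.0026},{"xyz":[0.0007,-0.0008,0.022],"roll":0.0026},{"xyz":[0.0007,-0.0008,0.028],"roll":0.0026},{"xyz":[0.0007,-0.0008,0.028],"roll":0.0026},{"xyz":[0.0007,-0.0008,0.028],"roll":0.0026}]'
python3 -m handwheel '[{"xyz":[0,0,0.001],"roll":0},{"xyz":[0,0,0.002],"roll":0},{"xyz":[0,0,0.003],"roll":0},{"xyz":[0,0,0.003],"roll":0}]'
python3 - <<'E'
from h import *
st()
E
```

```text
t: 26.58
tcp_pos: [516.7, 56.6, 52.2]
tcp_rot: [-3.14, -0.0, 1.573]
wrist_force: [0.4, 0.1, -0.9]
opening: 22.8
gripper_force: 30.0
t: 26.92
tcp_pos: [517.6, 56.7, 50.1]
tcp_rot: [3.14, -0.0, 1.574]
wrist_force: [2.1, 0.2, -1.1]
opening: 23.3
gripper_force: 30.0
26.92 [517.6  56.7  50.1] [ 3.14  -0.     1.574] q [ 0.37  0.55 -0.72  2.02  0.53  0.76 -0.67] F [ 2.1  0.2 -1.1] open 23.3 30.0
```

```bash
python3 -m handwheel '[{"xyz":[0,0,0],"roll":0},{"xyz":[0,0,0],"roll":0},{"xyz":[0,0,0],"roll":0},{"xyz":[0,0,-0.01],"roll":0},{"xyz":[0,0,-0.04],"roll":0},{"xyz":[0,0,-0.06],"roll":0},{"xyz":[0,0,-0.06],"roll":0},{"xyz":[0,0,-0.06],"roll":0}]' 0.55
cat > chk.py <<'E'
from h import *
import sys
w,m=snap('wrist',sys.argv[1]); s=st(); sc,ms=snap('scene',sys.argv[1]+'s')
k,b=blobs(w,(0,130,30),(8,255,255),200); print([(cv2.contourArea(c),cv2.boundingRect(c)) for c in b[:2]])
cs,h=cv2.findContours(k,cv2.RETR_CCOMP,cv2.CHAIN_APPROX_NONE)
for i,c in enumerate(cs):
    if h[0][i][3]>=0 and cv2.contourArea(c)>15:
        mo=cv2.moments(c); q=[mo['m10']/mo['m00'],mo['m01']/mo['m00']]; print('hole',cv2.contourArea(c),[ray(m,[q],z)[0,:2].round(1).tolist() for z in (48,52)])
for r in range(5,240,40):
    x=np.where(k[r,150:420])[0]+150
    if len(x): print(r,ray(m,[[x[0],r],[x[-1]+1,r]],48)[:,:2].round(1).tolist())
# brass pin inside
u=proj(m,[[517.1,150.6,44]])[0].round().astype(int); print('pin px',u)
if 20<u[1]: print(cv2.cvtColor(w,cv2.COLOR_BGR2HSV)[u[1]-12:u[1]+13:3,u[0]].tolist())
# height profile from the scene camera: far edge of red
hs=cv2.cvtColor(sc,cv2.COLOR_BGR2HSV)
for y in range(-50,170,20):
    u=proj(ms,[[505.5,y,48]])[0]; g=sc.astype(np.float32); rd=g[...,2]-g[...,1]; rows=np.arange(u[1]-12,u[1]+12,.1,dtype=np.float32)
    p=np.mean([cv2.remap(rd,np.full((len(rows),1),u[0]+d,np.float32),rows[:,None],1)[:,0] for d in(-1,0,1)],0); i=np.where(p>p.max()/2)[0]; print(y,round(float(u[1]-rows[i[0]])/.255,1),round(float(rows[i[-1]]-rows[i[0]]),1),int(p.max()),end=' | ')
print()
E
python3 chk.py k1
```

```text
t: 27.58
tcp_pos: [517.6, 56.6, 111.4]
tcp_rot: [3.139, 0.0, 1.573]
wrist_force: [0.1, -0.1, -0.1]
opening: 39.3
gripper_force: 0.0
27.63 [516.7  56.2 110.3] [3.141e+00 1.000e-03 1.573e+00] q [ 0.43  0.47 -0.79  1.98  0.43  0.87 -0.59] F [-0.9  0.4 -0.6] open 39.2 0.0
[(6521.0, (255, 62, 36, 202)), (783.0, (259, 293, 30, 28))]
hole 209.0 [[517.2, 150.0], [517.2, 149.6]]
85 [[505.4, 151.2], [529.6, 151.3]]
125 [[505.7, 125.1], [529.4, 125.2]]
165 [[506.1, 97.3], [529.8, 97.4]]
205 [[505.8, 67.6], [530.3, 67.7]]
pin px [272  87]
[[2, 153, 251], [2, 152, 149], [19, 131, 191], [21, 127, 247], [21, 126, 247], [18, 135, 176], [6, 35, 153], [2, 169, 235], [3, 155, 252]]
-50 0.4 8.3 86 | -30 -0.0 8.0 86 | -10 0.4 7.5 92 | 10 -0.4 7.9 84 | 30 -0.8 7.8 85 | 50 -0.4 7.8 84 | 70 -3.9 6.2 141 | 90 -0.8 6.7 169 | 110 -1.6 6.5 169 | 130 -1.6 6.5 169 | 150 -0.8 6.9 157 |
```

The hole sits over the pin, with brass visible at its centre. The free end stands about 3 mm up on the catch. I'll shut the fingers and press over the catch.

```bash
python3 -m handwheel '[{"xyz":[-0.03,0,0],"roll":0},{"xyz":[-0.056,0,0],"roll":0},{"xyz":[-0.056,0,0],"roll":0},{"xyz":[-0.056,0,0],"roll":0},{"xyz":[-0.056,0,0.02],"roll":0},{"xyz":[-0.056,0,0.04],"roll":0},{"xyz":[-0.056,0,0.055],"roll":0},{"xyz":[-0.056,0,0.055],"roll":0}]' 1
python3 -m handwheel '[{"xyz":[0,0,0.001],"roll":0},{"xyz":[0,0,0.002],"roll":0},{"xyz":[0,0,0.003],"roll":0},{"xyz":[0,0,0.004],"roll":0},{"xyz":[0,0,0.005],"roll":0},{"xyz":[0,0,0.005],"roll":0}]'
```

```text
t: 28.35
tcp_pos: [515.1, 1.7, 52.4]
tcp_rot: [-3.137, -0.001, 1.575]
wrist_force: [0.2, 1.3, 0.1]
opening: 1.6
gripper_force: 0.0
t: 28.85
tcp_pos: [517.5, 0.6, 50.8]
tcp_rot: [3.141, 0.0, 1.573]
wrist_force: [-1.0, 0.4, 3.2]
opening: 0.3
gripper_force: 2.0
```

```bash
python3 -m handwheel '[{"xyz":[0,0,0.001],"roll":0},{"xyz":[0,0,0.002],"roll":0},{"xyz":[0,0,0.002],"roll":0}]'
```

```text
t: 29.1
tcp_pos: [517.4, 0.6, 49.5]
tcp_rot: [3.141, 0.001, 1.573]
wrist_force: [-3.7, -0.9, 11.6]
opening: 0.6
gripper_force: 5.5
```

```bash
python3 -m handwheel '[{"xyz":[0,0,0.001],"roll":0},{"xyz":[0,0,0.002],"roll":0},{"xyz":[0,0,0.003],"roll":0},{"xyz":[0,0,0.003],"roll":0}]'
```

```text
t: 29.43
tcp_pos: [517.5, 0.7, 48.3]
tcp_rot: [3.141, 0.003, 1.573]
wrist_force: [-8.5, -1.9, 28.2]
opening: 1.0
gripper_force: 14.0
```

```bash
python3 -m handwheel '[{"xyz":[0,0,-0.008],"roll":0},{"xyz":[-0.02,0,-0.008],"roll":0},{"xyz":[-0.042,0,-0.008],"roll":0},{"xyz":[-0.042,0,-0.004],"roll":0},{"xyz":[-0.042,0,-0.002],"roll":0},{"xyz":[-0.042,0,-0.001],"roll":0},{"xyz":[-0.042,0,0],"roll":0},{"xyz":[-0.042,0,0],"roll":0}]'
python3 -m handwheel '[{"xyz":[0,0,-0.01],"roll":0},{"xyz":[0.04,0,-0.01],"roll":0},{"xyz":[0.08,0,-0.01],"roll":0},{"xyz":[0.12,0,-0.01],"roll":0},{"xyz":[0.16,0,-0.01],"roll":0},{"xyz":[0.178,0,-0.01],"roll":0},{"xyz":[0.178,0,-0.01],"roll":0},{"xyz":[0.178,0,-0.004],"roll":0},{"xyz":[0.178,0,-0.002],"roll":0},{"xyz":[0.178,0,-0.001],"roll":0},{"xyz":[0.178,0,0],"roll":0},{"xyz":[0.178,0,0],"roll":0}]'
```

```text
t: 30.1
tcp_pos: [517.6, -45.5, 47.8]
tcp_rot: [-3.141, 0.009, 1.571]
wrist_force: [-7.2, -9.4, 26.6]
opening: 0.2
gripper_force: 13.3
t: 31.1
tcp_pos: [516.8, 138.3, 48.3]
tcp_rot: [3.14, -0.001, 1.572]
wrist_force: [-9.3, 2.2, 29.4]
opening: 0.3
gripper_force: 14.8
```

```bash
python3 -m handwheel '[{"xyz":[0,0,-0.02],"roll":0},{"xyz":[-0.02,0,-0.06],"roll":0},{"xyz":[-0.06,0,-0.064],"roll":0},{"xyz":[-0.08,0,-0.064],"roll":0},{"xyz":[-0.08,0,-0.064],"roll":0},{"xyz":[-0.08,0,-0.064],"roll":0}]' 
python3 chk.py k2
python3 -m handwheel '[{"xyz":[-0.04,0,-0.04],"roll":0},{"xyz":[-0.08,0,-0.08],"roll":0},{"xyz":[-0.12,0,-0.1],"roll":0},{"xyz":[-0.16,0,-0.1],"roll":0},{"xyz":[-0.2,0,-0.1],"roll":0},{"xyz":[-0.2,0,-0.1],"roll":0},{"xyz":[-0.2,0,-0.1],"roll":0},{"xyz":[-0.2,0,-0.1],"roll":0}]' 
python3 chk.py k3
```

```text
t: 31.6
tcp_pos: [516.6, 53.1, 108.3]
tcp_rot: [-3.14, 0.001, 1.567]
wrist_force: [0.5, 1.1, 0.2]
opening: 0.2
gripper_force: 0.0
31.65 [516.6  55.  108.4] [-3.141  0.     1.57 ] q [ 0.42  0.47 -0.78  1.98  0.43  0.86 -0.59] F [ 0.4 -1.3 -0.5] open 0.5 0.0
[(6050.0, (255, 56, 37, 207))]
hole 218.0 [[517.1, 149.8], [517.1, 149.4]]
85 [[505.6, 147.4], [529.5, 147.3]]
125 [[505.8, 121.7], [529.8, 121.6]]
165 [[506.1, 94.3], [530.1, 94.2]]
205 [[506.3, 65.0], [530.5, 64.9]]
pin px [273  81]
[[3, 162, 244], [2, 157, 143], [20, 135, 191], [21, 124, 245], [21, 125, 245], [18, 138, 174], [5, 38, 147], [2, 170, 224], [2, 158, 246]]
-50 -3.1 7.4 85 | -30 -3.1 7.2 85 | -10 -2.0 7.0 103 | 10 -2.0 7.5 84 | 30 -2.7 7.3 85 | 50 -2.7 7.2 84 | 70 -2.3 7.1 105 | 90 -2.0 6.6 169 | 110 -2.0 6.5 169 | 130 -2.0 6.5 169 | 150 -1.6 6.7 155 | 
t: 32.37
tcp_pos: [517.4, -144.0, 208.5]
tcp_rot: [-3.141, -0.001, 1.571]
wrist_force: [0.1, 1.1, -0.7]
opening: 0.1
gripper_force: 0.0
32.42 [ 517.4 -142.2  208.6] [-3.141e+00 -1.000e-03  1.574e+00] q [ 0.84  0.36 -0.81  1.84  0.3   1.06 -0.09] F [-0.6  1.1  0.1] open 0.3 0.0
[(2648.0, (405, 293, 110, 35)), (2520.5, (261, 0, 27, 103))]
5 [[506.1, 29.3], [530.7, 29.3]]
45 [[506.8, -3.8], [531.1, -3.8]]
85 [[507.4, -38.9], [531.5, -38.9]]
pin px [ 273 -161]
-50 -3.1 6.6 171 | -30 -3.1 6.5 172 | -10 -2.7 6.5 171 | 10 -2.4 6.6 172 | 30 -2.4 6.6 171 | 50 -2.7 6.5 171 | 70 -2.3 6.6 171 | 90 -2.0 6.6 172 | 110 -2.0 6.6 171 | 130 -2.0 6.5 171 | 150 -1.6 6.7 158 |
```

Everything is down, and the free end is level with where the worn strip was. The hole end reads about 1 mm high, so I'll press once more beyond the hole.

```bash
python3 -m handwheel '[{"xyz":[0.04,0,0],"roll":0},{"xyz":[0.08,0,0],"roll":0},{"xyz":[0.12,0,0],"roll":0},{"xyz":[0.16,0,0],"roll":0},{"xyz":[0.2,0,0.03],"roll":0},{"xyz":[0.24,0,0.06],"roll":0},{"xyz":[0.28,0,0.1],"roll":0},{"xyz":[0.298,0,0.13],"roll":0},{"xyz":[0.298,0,0.15],"roll":0},{"xyz":[0.298,0,0.155],"roll":0},{"xyz":[0.298,0,0.158],"roll":0},{"xyz":[0.298,0,0.16],"roll":0},{"xyz":[0.298,0,0.162],"roll":0},{"xyz":[0.298,0,0.162],"roll":0}]'
```

```text
t: 33.63
tcp_pos: [517.9, 154.2, 48.6]
tcp_rot: [3.139, -0.0, 1.572]
wrist_force: [0.3, 0.1, 0.4]
opening: 0.5
gripper_force: 0.0
```

```bash
python3 -m handwheel '[{"xyz":[0,0,0.001],"roll":0},{"xyz":[0,0,0.002],"roll":0},{"xyz":[0,0,0.003],"roll":0},{"xyz":[0,0,0.003],"roll":0}]'
python3 -m handwheel '[{"xyz":[0,0,-0.02],"roll":0},{"xyz":[0,0,-0.06],"roll":0},{"xyz":[0,0,-0.1],"roll":0},{"xyz":[0,0,-0.14],"roll":0},{"xyz":[0,0,-0.16],"roll":0},{"xyz":[0,0,-0.16],"roll":0},{"xyz":[0,0,-0.16],"roll":0}]'
python3 - <<'E'
from h import *
st(); s,m=snap('scene','s20'); t,mt=snap('top','t20'); s0=cv2.imread('pics/scene0.png'); t0=cv2.imread('pics/top0.png')
for n,z in(('eraser',(517-70,45,60)),('stapler',(731,-288,20)),('ruler',(640,-480,3))):
    for a,b,mm in((s0,s,m),(t0,t,mt)):
        u=proj(mm,[z])[0].round().astype(int); p=a[u[1]-12:u[1]+13,u[0]-12:u[0]+13]; q=b[u[1]-20:u[1]+21,u[0]-20:u[0]+21]; r=cv2.minMaxLoc(cv2.matchTemplate(q,p,cv2.TM_CCOEFF_NORMED)); print(n,round(r[1],2),np.array(r[3])-8)
# bar straightness: yellow handle and blade line in the scene at z
k,b=blobs(s,(20,120,80),(35,255,255))
for c in b:
    r=cv2.minAreaRect(c)
    if r[0][0]<230 and 180<r[0][1]<280: print('bar',r[0],proj(m,[[400,-347,20],[400,-347,60]]).round(1).tolist())
for y in(-170,-220,-270,-320,-360):
    u=proj(m,[[545,y,10]])[0]; c=int(u[0]); r=int(u[1]); print(y,s[r-5:r+8,c].mean(1).astype(int).tolist())
for y in(-145,-170,-200,-240,-270):
    u=proj(m,[[400,y,4]])[0]; c=int(round(u[0])); r=int(round(u[1])); print('blade',y,s[r-6:r+7,c].max(1).astype(int).tolist())
E
```

```text
t: 33.97
tcp_pos: [518.1, 154.2, 48.2]
tcp_rot: [3.138, 0.002, 1.572]
wrist_force: [-6.4, -2.6, 24.5]
opening: 0.4
gripper_force: 12.4
t: 34.55
tcp_pos: [517.8, 153.8, 206.1]
tcp_rot: [3.137, 0.0, 1.571]
wrist_force: [0.2, 0.1, -0.4]
opening: 0.3
gripper_force: 0.0
34.55 [517.8 153.8 206.1] [3.137 0.    1.571] q [ 0.32  0.39 -0.87  1.84  0.34  1.06 -0.68] F [ 0.2  0.1 -0.4] open 0.3 0.0
eraser 0.92 [0 0]
eraser 0.11 [ 1 -8]
stapler 1.0 [0 0]
stapler 0.99 [0 0]
ruler 1.0 [0 0]
ruler 0.99 [0 0]
bar (158.2835693359375, 203.55618286132812) [[160.2, 200.8], [158.0, 190.8]]
-170 [135, 141, 136, 76, 39, 19, 22, 32, 29, 22, 18, 57, 142]
-220 [132, 137, 131, 74, 41, 63, 93, 50, 30, 25, 19, 57, 139]
-270 [137, 133, 124, 81, 42, 51, 83, 54, 32, 24, 19, 54, 136]
-320 [141, 141, 131, 85, 41, 52, 90, 57, 33, 24, 19, 41, 103]
-360 [134, 133, 140, 135, 63, 38, 67, 71, 38, 29, 22, 20, 67]
blade -145 [94, 93, 92, 95, 95, 92, 87, 86, 88, 91, 87, 89, 92]
blade -170 [89, 92, 92, 92, 90, 87, 96, 125, 107, 104, 162, 179, 185]
blade -200 [90, 90, 93, 92, 91, 87, 99, 157, 133, 108, 168, 183, 187]
blade -240 [182, 181, 179, 177, 183, 179, 173, 174, 167, 123, 175, 180, 184]
blade -270 [186, 183, 183, 178, 178, 177, 171, 171, 164, 121, 168, 181, 181]
```

Both strips, the bar and the bystanders check out; handing in.

```bash
python3 -c "
from rig import manip
print(manip.sign_off())"
```

```text
the job is handed in; nothing more can be done
None
```

I handed the job in at about 34.6 s of the 72 s; sign-off returned no verdict. By the last measurements the red strip is flush with its hole on the pin, the worn strip and bar lie flat on the counter, and the bystanders I rechecked (eraser, stapler, ruler) had not moved. The stamp, pen pot and tape I did not recheck.

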